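# Tip sorted keycaps into their box and close it

## Task

Put away the keycaps that lie on the aluminium sorting tray: lift the tray by its fin with all four aboard and tip it so that they slide off into the open white box, then set the empty tray back down flat on the green cutting mat. Close the box with its white plug lid, pressed fully home past the catches, flush on the rim. Leave everything else on the desk where it is.

Things in the scene. Friction and masses are not known exactly. Their poses are not given: they have to be found in the camera images.
- mat: fixed green cutting mat, flat, 420 (its x) x 300 (its y) x 3 mm thick, on the desk; origin at the centre of its underside. The tray starts on it and goes back on it, its origin over the mat.
- tray: loose aluminium tray, 110-210 g; own +x towards the open pouring lip. Origin on the underside, mid-trough. Trough x -75..75 mm, 66 wide inside, floor 4 thick (74 wide); side walls and rear wall 4 thick, tops at z 18; the end x = +75 has no rim. Behind the rear wall the floor goes on as a tab to x = -130 with the handle fin. Keycaps slide on it when tipped about 25 to 37 degrees (hidden friction).
- tray_fin (a point): pinch point inside the tray's upright handle fin: tray x = -107, y = 0, z = 40 mm above its underside; axes as the tray. The fin is 40 mm along x (-127..-87), 10 mm thick in y, top at z 56 mm, free on both sides: pinch it across y, with the tool at any lean about the tray's y axis.
- tray_lip (a point): middle of the pouring lip's edge, on the floor surface (tray x = +75, y = 0, z = 4 mm). Axes as the tray.
- box: open white plastic box, fixed: outside 132 (x) x 112 (y) x 70 mm high, walls and floor 5 mm, inside 122 x 102. Origin at the centre of its underside. Mid-way along each long inside wall (y = +-51) a sprung steel ball sticks out 3 mm, 9 mm below the rim: the two hold up a lid that is only laid in, and give way to a push of about 5 to 10 N.
- box_mouth (a point): centre of the box's mouth, at rim height, 70 mm above the desk. Axes as the box.
- lid: loose white plug lid, about 120 g, plug down on the desk. Origin at the centre of the plug's underside. Plug 119.5 (x) x 99.5 (y) x 14 mm deep, its lowest 4 mm smaller by 2 mm a side (lead-in); 1.25 mm play a side in the box, also turned by half a turn. Flange 136 x 116, z 14..19 mm, rests on the rim when home (origin then 56 mm above the box's underside).
- lid_grip (a point): pinch point inside the lid's grip bar: lid x = y = 0, z = 37 mm above the plug's underside; axes as the lid. The bar stands on the flange, 60 mm along x, 12 mm thick in y, z 19..51 mm: pinch it across y, tool straight down.
- cap1: keycap of dark plastic, a stepped block 18 x 18 x 11 mm tall (long side along its own x), 12 g nominal, one of the four that lie on the tray; origin at the centre of its underside
- cap2: keycap of dark plastic, a stepped block 27 x 18 x 11 mm tall (long side along its own x), 12 g nominal, one of the four that lie on the tray; origin at the centre of its underside
- cap3: keycap of dark plastic, a stepped block 36 x 18 x 11 mm tall (long side along its own x), 12 g nominal, one of the four that lie on the tray; origin at the centre of its underside
- cap4: keycap of dark plastic, a stepped block 18 x 18 x 11 mm tall (long side along its own x), 12 g nominal, one of the four that lie on the tray; origin at the centre of its underside
- stray1: bystander: keycap 18 x 18 x 11 mm loose on the mat beside the tray; not part of the job; origin at the centre of its underside
- stray2: bystander: grey keycap 27 x 18 x 11 mm loose on the mat beside the tray; not part of the job; origin at the centre of its underside
- glue: bystander: white glue bottle, 36 mm diameter, 95 mm tall; origin at the centre of its underside
- tub: bystander: clear open tub, 80 mm diameter, 50 mm tall; origin at the centre of its underside
- jar: bystander: small glass jar, 44 mm diameter, 50 mm tall; origin at the centre of its underside
- brush: bystander: brush 160 mm long lying on the desk along its own x; origin under its middle

How it is judged (in metres and radians):
On the way, in this order (a step that is already met when the one before it is completed fails the run):
1. the tray is lifted clear of the desk with all four keycaps aboard (height (world z) of tray above 0.05 m and x of cap1 in the frame of tray between -0.073 and 0.085 m and y of cap1 in the frame of tray between -0.037 and 0.037 m and z of cap1 in the frame of tray between 0 and 0.03 m and x of cap2 in the frame of tray between -0.073 and 0.085 m and y of cap2 in the frame of tray between -0.037 and 0.037 m and z of cap2 in the frame of tray between 0 and 0.03 m and x of cap3 in the frame of tray between -0.073 and 0.085 m and y of cap3 in the frame of tray between -0.037 and 0.037 m and z of cap3 in the frame of tray between 0 and 0.03 m and x of cap4 in the frame of tray between -0.073 and 0.085 m and y of cap4 in the frame of tray between -0.037 and 0.037 m and z of cap4 in the frame of tray between 0 and 0.03 m), for 0.1 s.
2. all four keycaps are inside the box, while the tray is still held up off the mat (x of cap1 in the frame of box between -0.063 and 0.063 m and y of cap1 in the frame of box between -0.053 and 0.053 m and z of cap1 in the frame of box between -0.002 and 0.056 m and x of cap2 in the frame of box between -0.063 and 0.063 m and y of cap2 in the frame of box between -0.053 and 0.053 m and z of cap2 in the frame of box between -0.002 and 0.056 m and x of cap3 in the frame of box between -0.063 and 0.063 m and y of cap3 in the frame of box between -0.053 and 0.053 m and z of cap3 in the frame of box between -0.002 and 0.056 m and x of cap4 in the frame of box between -0.063 and 0.063 m and y of cap4 in the frame of box between -0.053 and 0.053 m and z of cap4 in the frame of box between -0.002 and 0.056 m and height (world z) of tray_fin above 0.07 m), for 0.1 s.
At the end, for the whole second after the job is handed in: all four keycaps are inside the box; the lid's plug is fully home in it (flange within 2 mm of the rim, level within 0.03 rad, lid upright); the tray lies flat (within 0.05 rad) on the cutting mat, its origin over the mat; all are at rest (x of cap1 in the frame of box between -0.063 and 0.063 m and y of cap1 in the frame of box between -0.053 and 0.053 m and z of cap1 in the frame of box between -0.002 and 0.056 m and x of cap2 in the frame of box between -0.063 and 0.063 m and y of cap2 in the frame of box between -0.053 and 0.053 m and z of cap2 in the frame of box between -0.002 and 0.056 m and x of cap3 in the frame of box between -0.063 and 0.063 m and y of cap3 in the frame of box between -0.053 and 0.053 m and z of cap3 in the frame of box between -0.002 and 0.056 m and x of cap4 in the frame of box between -0.063 and 0.063 m and y of cap4 in the frame of box between -0.053 and 0.053 m and z of cap4 in the frame of box between -0.002 and 0.056 m and z of lid in the frame of box between 0.052 and 0.058 m and x of lid in the frame of box between -0.004 and 0.004 m and y of lid in the frame of box between -0.004 and 0.004 m and angle between the z axis of lid and the z axis of box, either way round below 0.03 rad and angle between lid's own z axis and vertical below 0.5 rad and angle between tray's own z axis and vertical below 0.05 rad and x of tray in the frame of mat between -0.21 and 0.21 m and y of tray in the frame of mat between -0.15 and 0.15 m and z of tray in the frame of mat between 0 and 0.008 m and linear speed of each of tray, lid below 0.02 m/s and linear speed of each of cap1, cap2, cap3, cap4 below 0.03 m/s); the robot touches nothing.
It fails at once if the tray is let go in mid-air (contact force between tray and anything else below 0.001 N and height (world z) of tray above 0.04 m).
It fails at once if a bystander (loose keycap on the mat, glue bottle, tub, jar or brush) is pushed more than 30 mm from its place (distance of any of stray1, stray2, glue, tub, jar, brush from where it was at the start of the episode above 0.03 m).
It also fails if it takes over 72 s, if anything falls off the work surface, if the arm or the gripper's body presses on something with over 40 N, if the wrist force passes 120 N, or if a joint passes its speed limit or range.

## Robot

A 6-joint arm with a two-finger parallel gripper is mounted at the origin on the work surface. World frame = base frame: x ahead of the robot, y to its left, z up, the work surface at z = 0. Lengths are in mm, angles in rad, forces in N, time in s.
With the tool pointing down it reaches from about 275 to 750 mm from the base axis. Payload 10.2 kg.
Tool frame: the origin (TCP) lies on the centre line of the jaws, within the pads' length; the fingertips stand 22 mm ahead of it and the grasp point (between the pads) lies 3 mm ahead of it; z points along the fingers, y is the line along which they close (so a half turn about z gives the same grasp; the last joint's range is limited). The gripper opens to 85 mm and grips with 20 to 120 N. Pads are 22 mm wide; open, the fingers measure 114 mm over their backs; the gripper's body (76 mm by 85 mm) begins 54 mm behind the grasp point. The pads swing forward as they close: fully open they stand 13 mm farther back than shut.
Start: joints at [-1.346, 0.313, 1.498, -0, 1.331, -0.223], TCP at [227.305, -473.248, 227.994] pointing down, gripper open.
Joint ranges: [-2.94, 2.94], [-0.97, 2.17], [0.19, 2.56], [-1.23, 4.37], [0.02, 3.11], [-2.88, 2.88]. Speed limits (rad/s): [2.39, 2.39, 3.01, 3.14, 3.14, 3.14].

## Interface

Orientations are given as a rotation vector (axis times angle).
In Python, from plant import * gives the robot as it stands.
- The arm moves only by the tool jog_arm, never from a script. Its argument "series" is a list that holds one entry, the list of rows, each a list of 5 numbers: the shift along the tool's x, y, z normalised to -1 to 1, where 1 is 0.025 m, then the turn about the tool's z normalised to -1 to 1, where 1 is 0.08 rad, then the opening, from -1 (shut) to 1 (fully open). In form: [[[dx, dy, dz, spin, fingers], ...]]. A call has exactly 5 rows; each row shifts and turns the commanded pose from where the row before left it, along the tool's axes as they then stand; what a row does not reach is not made up. A row lasts 1/12 s, in which the tool goes at most 41.7 mm and 7.16 degrees, less where a joint would pass 70% of its speed; a pose out of reach is approached as far as the arm can. A call with a number of a shift or a turn outside -1 to 1 is refused whole. A call with a gripper value outside its range is refused whole. The fingers move at their own pace and stop on an object; "squeeze" is the grip in N (left out, the last holds). Time passes only in rows, so rows that do not move let the fingers close, or fill a call up. It gives the time, the measured TCP pose, the force, the opening and the grip force at its end, in the units of the state.
- observe(): the state, without advancing time (a new reading comes with each control period).
- get_image(name): name is "scene" or "top" or "wrist"; returns the picture (384x512x3 uint8, red, green, blue); there is no depth.
- camera_info(name): a dict with "fov_y" (degrees; the focal length in pixels is half the picture's height over the tangent of half this angle, whatever the lens; pixels are square), "cx", "cy" (the principal point, pixels), "k1" (the pictures are not rectified: a ray, as slopes to the right and down, at radius r is drawn at 1 + k1 r^2 times it, then the intrinsics apply), "R" (3x3) and "t" (3): a world point X has camera coordinates R X + t; the wrist camera has in their place "tool_from_camera" (4x4, takes a point from camera to tool coordinates, whose origin is the TCP and whose axes are the flange's). Camera axes: x right, y down, z forward; pixel columns grow to the right and rows downward; lengths in mm; the calibration is good to about 2 mm. A picture is of the moment at which its call begins: read the wrist's pose just before it. camera_info takes no time and is no camera call.
- finish_job(): hands the job in; it is judged then, once.
The state is a dict: "time": time; "joint_positions": joint angles; "qd": joint speeds; "joint_torque": joint torques, N m; "position": TCP position; "orientation": TCP orientation; "force": force on the tool from outside, world axes, zero at the start; "moment": the same for the moment, N m; "grip_width": finger opening in mm; "gripper_force": force on a finger pad.
Only numpy, scipy, OpenCV 4.12 (cv2) and the standard library are available. Lean on these libraries where they do the work, as an engineer would, in place of code of your own. Each camera call takes 0.05 s, during which the arm holds its last target. There are 200 camera calls.

## Working session

There is one attempt and no reset: what is moved stays moved. The work goes in short steps, Python scripts to look and compute and a tool call to move; the robot and the scene stay as the last step left them, time stands still between calls to the robot, and variables do not carry over. Pictures are saved under pics/ and viewed, at most 10 in all, crops included, and the job is handed in when it is done.

Besides the shell and the picture viewer there is one more tool, called after "Emit:" as a command line: name --argument value ..., lists and objects as JSON in quotes. jog_arm: Moves the arm, as the interface text tells. Scaled input: -1 to 1 covers 0.025 m each way for a shift and 0.08 rad each way for a turn. Its arguments: {"type":"object","properties":{"series":{"type":"array","items":{"type":"array","items":{"type":"array","items":{"type":"number","minimum":-1,"maximum":1}}}},"squeeze":{"type":"number"}},"required":["series"]}

```bash
mkdir -p pics; ls; cat > h.py <<'E'
import numpy as np, cv2
from scipy.spatial.transform import Rotation as Ro
from plant import *
def cam(n,obs=None):
    i=camera_info(n); f=192/np.tan(np.radians(i['fov_y']/2))
    if n=='wrist':
        T=np.array(i['tool_from_camera']); o=obs
        Rw=Ro.from_rotvec(o['orientation']).as_matrix()
        Rc=Rw@T[:3,:3]; c=Rw@T[:3,3]+np.array(o['position'])
    else:
        R=np.array(i['R']); Rc=R.T; c=-R.T@np.array(i['t'])
    return dict(f=f,cx=i['cx'],cy=i['cy'],k=i['k1'],R=Rc,c=c)
def rays(C,px):
    px=np.atleast_2d(np.float64(px)); d=(px-[C['cx'],C['cy']])/C['f']; u=d.copy()
    for _ in range(30): u=d/(1+C['k']*(u**2).sum(1,keepdims=True))
    v=np.c_[u,np.ones(len(u))]@C['R'].T
    return v/np.linalg.norm(v,axis=1,keepdims=True)
def onz(C,px,z):
    v=rays(C,px); return C['c']+v*((z-C['c'][2])/v[:,2])[:,None]
def proj(C,X):
    p=(np.atleast_2d(X)-C['c'])@C['R']; u=p[:,:2]/p[:,2:]; u=u*(1+C['k']*(u**2).sum(1,keepdims=True))
    return u*C['f']+[C['cx'],C['cy']]
def tri(C1,p1,C2,p2):
    a=rays(C1,p1)[0]; b=rays(C2,p2)[0]; s=np.linalg.lstsq(np.c_[a,-b],C2['c']-C1['c'],rcond=None)[0]
    A=C1['c']+s[0]*a; B=C2['c']+s[1]*b; return (A+B)/2, np.linalg.norm(A-B)
E
python3 - <<'E'
from h import *
o=observe(); print(o)
for n in ('top','scene','wrist'):
    im=get_image(n); cv2.imwrite(f'pics/{n}0.png',im[:,:,::-1]); i=camera_info(n); print(n,i)
E
```

```text
pics
{'time': 0.0, 'joint_positions': array([-1.34641176e+00,  3.13434764e-01,  1.49846525e+00, -3.57749249e-05,
        1.33099910e+00, -2.23441703e-01]), 'qd': array([ 0.00109044, -0.00073415,  0.00033281,  0.00133217,  0.00179995,
        0.00023899]), 'joint_torque': array([-6.23825381e-04, -4.12263680e+01, -2.59744996e+01, -1.94808526e-04,
        4.06980820e-03, -5.85511415e-06]), 'position': array([ 227.22722911, -472.97475644,  227.43227616]), 'orientation': array([-3.06188919e+00, -6.97303421e-01,  5.55227972e-05]), 'force': array([-0.1447023 ,  0.03420989, -0.16976683]), 'moment': array([0.00300697, 0.02475813, 0.02051384]), 'gripper_force': 0.0, 'grip_width': 85.15325323471626}
top {'fov_y': 50.39724480265527, 'cx': 256.78702258254685, 'cy': 194.7558528179989, 'k1': 0.02038986020406621, 'R': array([[ 0.02683249, -0.99960179, -0.00873397],
       [-0.98857839, -0.02523838, -0.14857927],
       [ 0.14829968,  0.01262097, -0.98886193]]), 't': array([-26.63995345, 599.89995559, 887.9354897 ])}
scene {'fov_y': 49.29429223756995, 'cx': 252.18468073302242, 'cy': 192.1145180388617, 'k1': -0.11408671146370046, 'R': array([[ 0.59076875,  0.80682877,  0.00443027],
       [ 0.52516267, -0.38034965, -0.76127414],
       [-0.61253282,  0.45206358, -0.64841503]]), 't': array([-339.09963546, -249.17165144, 1398.7882706 ])}
wrist {'fov_y': 62.272716981309244, 'cx': 257.9685221633018, 'cy': 182.70934618436033, 'k1': 0.025891851301271175, 'tool_from_camera': array([[-2.04474064e-04, -9.51129218e-01, -3.08793085e-01,
         7.99609868e+01],
       [ 9.99999914e-01, -8.30948820e-05, -4.06226960e-04,
         3.05628873e-01],
       [ 3.60715206e-04, -3.08793142e-01,  9.51129153e-01,
        -1.45265457e+02],
       [ 0.00000000e+00,  0.00000000e+00,  0.00000000e+00,
         1.00000000e+00]])}
```

View pics/top0.png

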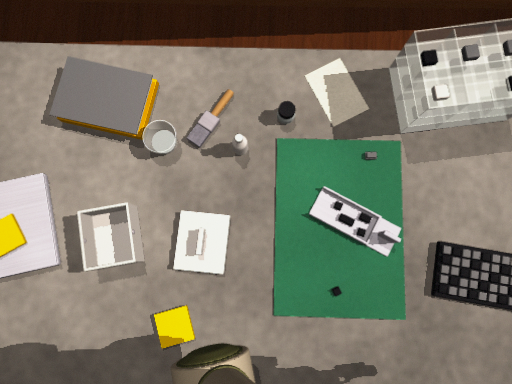

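View pics/scene0.png

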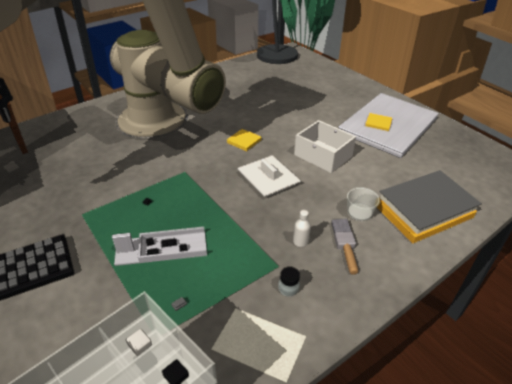

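```bash
python3 - <<'E'
from h import *
T=cam('top');S=cam('scene')
im=cv2.imread('pics/top0.png'); hsv=cv2.cvtColor(im,cv2.COLOR_BGR2HSV)
print('cams',T['c'],S['c'])
print('tcp in top',proj(T,[[227,-473,228],[0,0,0]]))
def q(name,mask,roi,z,show=True):
    x0,y0,x1,y1=roi; m=np.zeros(mask.shape,np.uint8); m[y0:y1,x0:x1]=mask[y0:y1,x0:x1]*255
    m=cv2.morphologyEx(m,cv2.MORPH_CLOSE,np.ones((5,5)))
    c=max(cv2.findContours(m,0,2)[0],key=cv2.contourArea); h=cv2.convexHull(c)
    w=onz(T,h[:,0,:],z)[:,:2]; r=cv2.minAreaRect(w.astype(np.float32))
    print(name,cv2.contourArea(c),'rect',np.round(r[0],1),np.round(r[1],1),round(r[2],1),np.round(cv2.boxPoints(r)).tolist())
hi=(hsv[:,:,2]>150)&(hsv[:,:,1]<60)
q('lid',hi,(165,200,240,285),19)
q('box',hi,(70,190,150,280),70)
q('tray',hi,(300,180,405,260),21)
g=(hsv[:,:,0]>60)&(hsv[:,:,0]<95)&(hsv[:,:,1]>100)
q('mat',g,(265,130,415,330),3)
big=cv2.resize(im[120:330,60:420],None,fx=2.2,fy=2.2,interpolation=cv2.INTER_CUBIC); cv2.imwrite('pics/b.png',big)
E
```

```text
cams [462.08240015 -22.69544622 966.94562923] [1187.98884399 -453.51825012  718.80971333]
tcp in top [[526.7340712  406.71905484]
 [244.43060438 473.00764279]]
lid 3521.0 rect [499.5 115.5] [177.4 166.8] 3.5 [[406.0, 193.0], [416.0, 27.0], [593.0, 38.0], [583.0, 204.0]]
box 5651.0 rect [504.2 310.6] [197.1 175.5] 3.8 [[400.0, 392.0], [412.0, 216.0], [608.0, 230.0], [597.0, 405.0]]
tray 2762.5 rect [ 548.9 -243.8] [213.8  76.3] 62.2 [[465.0, -321.0], [533.0, -356.0], [632.0, -167.0], [565.0, -131.0]]
mat 22293.0 rect [ 538.7 -204.6] [417.9 298.8] 0.0 [[330.0, -55.0], [330.0, -354.0], [748.0, -354.0], [748.0, -55.0]]
```

View pics/b.png

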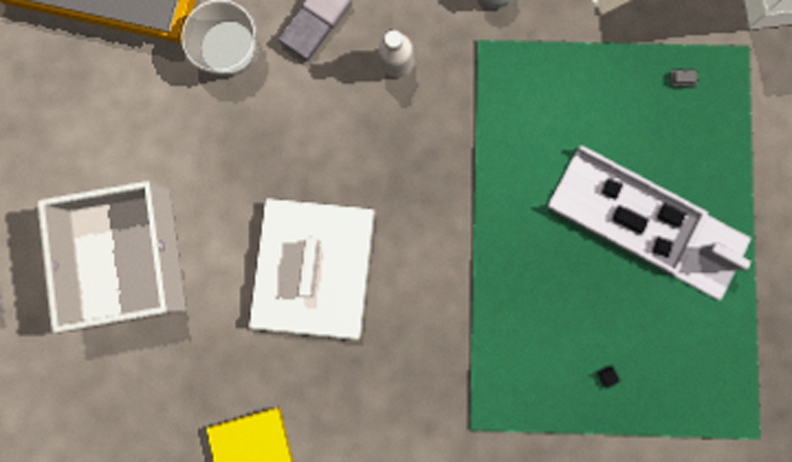

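```bash
python3 - <<'E'
from h import *
T=cam('top');S=cam('scene'); o=observe()
R=Ro.from_rotvec(o['orientation']).as_matrix(); print('toolx',R[:,0],'tooly',R[:,1])
f=lambda l:[(60+a/2.2,120+b/2.2) for a,b in l]
print('fin',onz(T,f([(712,248),(748,266)]),59))
b=onz(T,f([(40,200),(149,183),(167,310),(55,330)]),70); print('box',b.mean(0),b)
l=onz(T,f([(267,200),(374,209),(360,338),(249,327)]),19); print('lid',l.mean(0),l)
t=onz(T,f([(549,206),(583,148)]),21); print('lip corners',t,t.mean(0)); print('tabcorner',onz(T,f([(722,299),(750,236)]),7))
im=cv2.imread('pics/scene0.png')
c=np.hstack([cv2.resize(im[215:275,100:220],None,fx=3.3,fy=3.3,interpolation=2),cv2.resize(im[115:175,235:365],None,fx=3.3,fy=3.3,interpolation=2)[:198]]);cv2.imwrite('pics/c.png',c);print(c.shape)
E
```

```text
toolx [9.01407360e-01 4.32971974e-01 1.99924655e-04] tooly [ 0.43297196 -0.9014069  -0.00093813]
fin [[ 520.6263865  -293.44949969   59.        ]
 [ 503.65303817 -328.82550076   59.        ]]
box [497.06959779 314.87007491  70.        ] [[550.44365795 382.32931295  70.        ]
 [570.40323096 274.37857238  70.        ]
 [444.74311162 247.16857688  70.        ]
 [422.68839064 355.60383744  70.        ]]
lid [491.32606006 112.85525753  19.        ] [[561.57766771 164.63121925  19.        ]
 [554.90957048  50.5963586   19.        ]
 [420.30679851  60.16546296  19.        ]
 [428.51020357 176.02798928  19.        ]]
lip corners [[ 562.70916293 -134.42203149   21.        ]
 [ 625.77625174 -170.12708591   21.        ]] [ 594.24270733 -152.2745587    21.        ]
tabcorner [[ 470.73568896 -318.29926127    7.        ]
 [ 537.80874435 -349.30096874    7.        ]]
(198, 825, 3)
```

View pics/c.png

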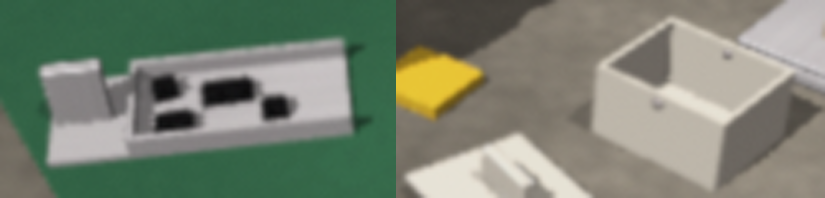

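Emit:
jog_arm --series '[[[0, 0, 0, -0.83, 1], [0, 0, 0, -0.83, 1], [0, 0, 0, -0.83, 1], [0, 0, 0, -0.83, 1], [0, 0, 0, -0.83, 1]]]' --squeeze 20

```text
time: 0.57
position: [227.3, -473.1, 227.7]
orientation: [-2.903, -1.199, -0.0]
force: [0.3, 0.7, -0.2]
grip_width: 85.4
gripper_force: 0.0
```

Emit:
jog_arm --series '[[[0, 0, 0, -0.83, 1], [0, 0, 0, -0.83, 1], [0, 0, 0, -0.83, 1], [0, 0, 0, -0.83, 1], [0, 0, 0, -0.83, 1]]]'

```text
time: 0.98
position: [227.3, -473.1, 227.7]
orientation: [-2.665, -1.662, -0.0]
force: [0.2, 0.2, 0.0]
grip_width: 85.5
gripper_force: 0.0
```

Emit:
jog_arm --series '[[[0.72, 0.5, 0, 0, 1], [0.72, 0.5, 0, 0, 1], [0.72, 0.5, 0, 0, 1], [0.72, 0.5, 0, 0, 1], [0.72, 0.5, 0, 0, 1]]]'

```text
time: 1.4
position: [324.0, -419.6, 227.8]
orientation: [-2.668, -1.657, -0.0]
force: [0.2, -0.2, -0.2]
grip_width: 85.1
gripper_force: 0.0
```

Emit:
jog_arm --series '[[[0.72, 0.5, 0, 0, 1], [0.72, 0.5, 0, 0, 1], [0.72, 0.5, 0, 0, 1], [0.72, 0.5, 0, 0, 1], [0.72, 0.5, 0, 0, 1]]]'

```text
time: 1.82
position: [420.0, -366.5, 227.8]
orientation: [-2.668, -1.658, 0.0]
force: [-0.2, -0.2, -0.6]
grip_width: 85.0
gripper_force: 0.0
```

Emit:
jog_arm --series '[[[0.72, 0.5, 0, 0, 1], [0.72, 0.5, 0, 0, 1], [0.72, 0.5, 0, 0, 1], [0.72, 0.5, 0, 0, 1], [0.72, 0.5, 0, 0, 1]]]'

```text
time: 2.23
position: [515.8, -313.5, 227.7]
orientation: [-2.668, -1.658, 0.0]
force: [-1.2, 0.4, 0.4]
grip_width: 85.6
gripper_force: 0.0
```

```bash
python3 - <<'E'
from h import *
o=observe(); im=get_image('wrist')[:,:,::-1].copy(); cv2.imwrite('pics/w1.png',im); np.save('w1.npy',dict(o),allow_pickle=True)
W=cam('wrist',o); print(W['c'],o['position'])
print(proj(W,[[514,-313,59],[594,-152,21],[504,-334,7]]))
E
```

```text
[ 551.85439396 -242.55898203  372.94722905] [ 515.84731623 -313.51727042  227.66786135]
[[255.62618755 162.27627799]
 [255.87618519 -32.53065163]
 [256.30814754 170.41725681]]
```

View pics/w1.png

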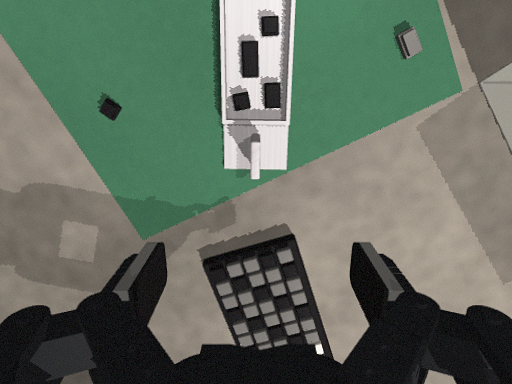

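```bash
python3 - <<'E'
from h import *
o=np.load('w1.npy',allow_pickle=True).item(); W=cam('wrist',o); T=cam('top')
im=cv2.imread('pics/w1.png'); g=cv2.cvtColor(im,cv2.COLOR_BGR2GRAY).astype(int)
print(g[125:182:2,255]); print(g[172,240:272]); print(g[160,216:296:1])
p=onz(W,[(255.5,178),(255.5,138)],59); print('fin top',p)
q=onz(W,[(224,169),(288,168)],7); print('tab rear corners',q,q.mean(0))
print('tri fin rear',tri(T,(60+748/2.2,120+266/2.2),W,(255.5,177.5)))
e=onz(W,[(220.5,5),(224,120),(293.5,5),(289.5,120)],21); print('wall edges',e)
for a,b in((0,1),(2,3)): d=e[a]-e[b]; print(np.degrees(np.arctan2(d[1],d[0])))
R=Ro.from_rotvec(o['orientation']).as_matrix(); print('tool yaw',np.degrees(np.arctan2(R[1,0],R[0,0])))
E
```

```text
[164 149 144 144 115  91  88  88 118 222 225 223 217 218 222 221 225 222
 220 227 224 223 227 227 225 229 231 141 108]
[ 87  92  95  89  89  88  92  89  91  87 124 186 220 222 224 222 225 231
 232 181 110 104 108 109 109 107 108 109 107 109 104 108]
[110 108 110 109 108 110  84  37 183 230 223 225 222 222 223 223 231 229
 228 226 223 206 197 191 188 189 189 190 190 190 189 192 156  97 119 176
 216 221 220 220 223 225 228 206 213 225 226 226 224 226 228 226 223 226
 226 227 231 227 225 225 227 229 229 226 227 228 230 225 229 232 195 121
 104 106 110 108 108 107 110 107]
fin top [[ 506.43401576 -327.92353346   59.        ]
 [ 524.93263553 -290.73263631   59.        ]]
tab rear corners [[ 470.20940639 -315.35391923    7.        ]
 [ 539.19961474 -348.05618412    7.        ]] [ 504.70451056 -331.70505167    7.        ]
tri fin rear (array([ 504.54191537, -331.78435819,   46.94328184]), np.float64(2.2115444450813992))
wall edges [[ 549.10725506 -164.52723417   21.        ]
 [ 499.6025178  -263.63877858   21.        ]
 [ 613.14249025 -196.19521014   21.        ]
 [ 563.77327616 -295.34999967   21.        ]]
63.458556076561024
63.53126601568808
tool yaw 63.7050675984184
```

Emit:
jog_arm --series '[[[-0.14, -0.015, 0.6, 0, 1], [-0.14, -0.015, 0.6, 0, 1], [-0.14, -0.015, 0.6, 0, 1], [-0.14, -0.015, 0.6, 0, 1], [-0.14, -0.015, 0.6, 0, 1]]]' --squeeze 20

```text
time: 2.7
position: [505.3, -329.2, 152.0]
orientation: [-2.668, -1.658, 0.0]
force: [0.6, 0.3, -0.6]
grip_width: 85.6
gripper_force: 0.0
```

Emit:
jog_arm --series '[[[0, 0, 0.65, 0, 0], [0, 0, 0.65, 0, 0], [0, 0, 0.65, 0, 0], [0, 0, 0.65, 0, 0], [0, 0, 0.65, 0, 0]]]'

```text
time: 3.12
position: [505.3, -329.0, 70.7]
orientation: [-2.668, -1.657, 0.0]
force: [0.8, 0.9, 0.3]
grip_width: 43.1
gripper_force: 0.0
```

Emit:
jog_arm --series '[[[0, 0, 0, 0, -1], [0, 0, 0, 0, -1], [0, 0, 0, 0, -1], [0, 0, 0, 0, -1], [0, 0, 0, 0, -1]]]'

```text
time: 3.53
position: [505.9, -329.5, 72.8]
orientation: [2.667, 1.657, 0.001]
force: [-0.3, -0.2, -0.2]
grip_width: 0.4
gripper_force: 0.0
```

Emit:
jog_arm --series '[[[0, 0, 0, 0, -1], [0, 0, 0, 0, -1], [0, 0, 0, 0, -1], [0, 0, 0, 0, -1], [0, 0, 0, 0, -1]]]'

```text
time: 3.95
position: [505.6, -329.1, 71.8]
orientation: [2.668, 1.658, 0.0]
force: [0.9, 1.3, -0.3]
grip_width: -0.1
gripper_force: 0.0
```

```bash
python3 - <<'E'
from h import *
o=observe(); a=get_image('scene')[:,:,::-1]; w=get_image('wrist')[:,:,::-1]
cv2.imwrite('pics/s2.png',a);cv2.imwrite('pics/w2.png',w)
A=cv2.resize(a[190:280,60:220],None,fx=2.4,fy=2.4,interpolation=2);B=cv2.resize(w[100:384,120:400],(384,389))
c=np.vstack([A,np.zeros((0,384,3),np.uint8)]);H=max(len(A),len(B))
c=np.zeros((H,768,3),np.uint8);c[:len(A),:384]=A;c[:len(B),384:]=B
cv2.imwrite('pics/d.png',c)
W=cam('wrist',o);print(o['position'],proj(W,[[506.4,-327.9,59],[524.9,-290.7,59]]))
S=cam('scene');T=cam('top');W1=cam('wrist',np.load('w1.npy',allow_pickle=True).item())
print(tri(S,(112.1,235.6),W1,(255.5,177.5)),tri(S,(130.3,233.8),W1,(255.5,142)))
E
```

```text
[ 505.59968039 -329.14282337   71.77942625] [[257.04864736 229.29192568]
 [257.1647525  155.23997044]]
(array([ 506.29938537, -328.18313372,   60.99297385]), np.float64(2.763796981266436)) (array([ 523.32205296, -293.99666066,   60.71321108]), np.float64(0.07737607103241993))
```

View pics/d.png

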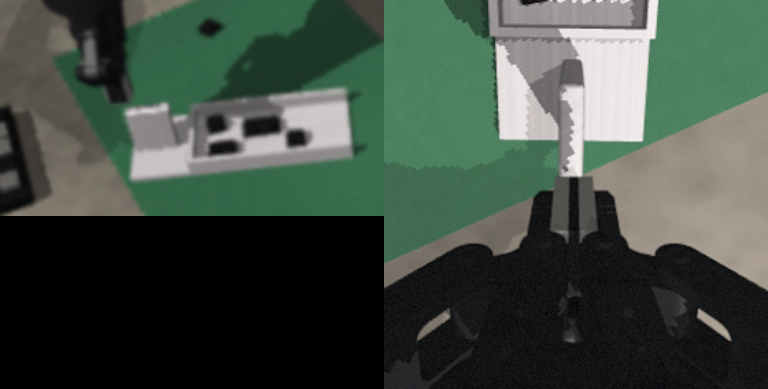

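```bash
python3 - <<'E'
from h import *
o=observe(); S=cam('scene');W=cam('wrist',o)
R=Ro.from_rotvec(o['orientation']).as_matrix();p=o['position']
for d in ([0,0,22],[11,0,22],[-11,0,22],[11,0,0],[-11,0,0],[0,0,0]):
    X=p+R@np.array(d); a=proj(S,X)[0];b=proj(W,X)[0]; print(d,np.round((a-[60,190])*2.4),np.round((b-[120,100])*1.371+[384,0]))
print('fin',np.round((proj(S,[[506.4,-327.9,59],[524.9,-290.7,59]])-[60,190])*2.4))
E
```

```text
[0, 0, 22] [128. 118.] [572. 171.]
[11, 0, 22] [140. 117.] [572. 146.]
[-11, 0, 22] [116. 119.] [572. 194.]
[11, 0, 0] [135. 100.] [571. 169.]
[-11, 0, 0] [111. 103.] [571. 222.]
[0, 0, 0] [123. 101.] [571. 196.]
fin [[127. 111.]
 [173. 106.]]
```

```bash
python3 - <<'E'
from h import *
o=observe(); S=cam('scene');W=cam('wrist',o)
R=Ro.from_rotvec(o['orientation']).as_matrix();p=o['position']
for s,w in (((129,100),(572,178)),((109,103),(572,232))):
    X,e=tri(S,np.array(s)/2.4+[60,190],W,((w[0]-384)/1.371+120,w[1]/1.371+100)); print(X,e,R.T@(X-p))
E
```

```text
[ 508.57147859 -323.26120562   72.01734852] 1.8669594902496607 [ 6.59564352  0.08364451 -0.2717744 ]
[ 500.25640333 -341.14711273   73.0564198 ] 2.3880478524187416 [-13.12298277   0.55462475  -1.31089592]
```

Emit:
jog_arm --series '[[[0, 0, 0, 0, 0], [0, 0, 0, 0, 0], [0, 0, 0, 0, 0], [0.16, 0, 0.3, 0, 0], [0, 0, 0.3, 0, 0]]]' --squeeze 20

```text
time: 4.47
position: [507.7, -325.0, 56.3]
orientation: [2.668, 1.658, 0.0]
force: [0.6, -0.6, -0.2]
grip_width: 43.0
gripper_force: 0.0
```

Emit:
jog_arm --series '[[[0, 0, 0, 0, -1], [0, 0, 0, 0, -1], [0, 0, 0, 0, -1], [0, 0, 0, 0, -1], [0, 0, 0, 0, -1]]]'

```text
time: 4.88
position: [507.4, -325.7, 57.0]
orientation: [2.668, 1.658, 0.0]
force: [-0.0, 0.1, -0.1]
grip_width: -0.0
gripper_force: 0.0
```

Emit:
jog_arm --series '[[[0, 0, 0, 0, -1], [0, 0, 0, 0, -1], [0, 0, 0, 0, -1], [0, 0, 0, 0, -1], [0, 0, 0, 0, -1]]]'

```text
time: 5.3
position: [507.4, -325.6, 56.8]
orientation: [2.668, 1.658, 0.0]
force: [-0.1, -0.1, -0.2]
grip_width: 0.2
gripper_force: 0.0
```

Emit:
jog_arm --series '[[[0, 0, 0, 0, 0], [0, 0, 0, 0, 0], [0, 0, 0, 0, 0], [0.15, 0, 0.3, 0, 0], [0.15, 0, 0.3, 0, 0]]]' --squeeze 20

```text
time: 5.72
position: [510.9, -318.7, 41.3]
orientation: [2.668, 1.657, 0.0]
force: [0.5, 0.0, -1.1]
grip_width: 42.7
gripper_force: 0.0
```

Emit:
jog_arm --series '[[[0, 0, 0, 0, -1], [0, 0, 0, 0, -1], [0, 0, 0, 0, -1], [0, 0, 0, 0, -1], [0, 0, 0, 0, -1]]]'

```text
time: 6.13
position: [510.7, -318.9, 41.8]
orientation: [2.669, 1.658, 0.0]
force: [1.0, -0.1, -3.0]
grip_width: 9.6
gripper_force: 22.7
```

Emit:
jog_arm --series '[[[0, 0, 0, 0, -1], [0, 0, 0, 0, -1], [0, 0, 0, 0, -1], [0, 0, 0, 0, -1], [0, 0, 0, 0, -1]]]'

```text
time: 6.55
position: [510.7, -318.9, 41.8]
orientation: [2.668, 1.658, 0.0]
force: [0.4, -0.3, -1.7]
grip_width: 9.5
gripper_force: 22.7
```

```bash
python3 - <<'E'
from h import *
o=observe(); a=get_image('scene')[:,:,::-1]; w=get_image('wrist')[:,:,::-1]
cv2.imwrite('pics/s3.png',a);cv2.imwrite('pics/w3.png',w)
A=cv2.resize(a[190:280,60:220],None,fx=2.4,fy=2.4,interpolation=2);B=cv2.resize(w[100:384,120:400],(384,389))
c=np.zeros((389,768,3),np.uint8);c[:len(A),:384]=A;c[:len(B),384:]=B
cv2.imwrite('pics/e.png',c); print(o['position'],o['grip_width'],o['gripper_force'])
E
```

```text
[ 510.68367376 -318.90104008   41.78287438] 9.459397882646176 22.677351236343384
```

Emit:
jog_arm --series '[[[0, 0, -0.3, 0, -1], [0, 0, -0.3, 0, -1], [0, 0, -0.3, 0, -1], [0, 0, -0.3, 0, -1], [0, 0, 0, 0, -1]]]'

```text
time: 7.07
position: [511.4, -319.5, 74.0]
orientation: [2.666, 1.656, 0.001]
force: [0.6, -0.5, -1.8]
grip_width: 9.3
gripper_force: 22.6
```

```bash
python3 - <<'E'
from h import *
o=observe(); a=get_image('scene')[:,:,::-1]; w=get_image('wrist')[:,:,::-1]
cv2.imwrite('pics/s4.png',a);cv2.imwrite('pics/w4.png',w)
A=cv2.resize(a[190:280,60:220],None,fx=2.4,fy=2.4,interpolation=2);B=cv2.resize(w[0:384,60:450],(390,384))
c=np.zeros((389,768+6,3),np.uint8);c[:len(A),:384]=A;c[:len(B),384:]=B
cv2.imwrite('pics/e.png',c); print(o['position'],o['grip_width'],o['gripper_force'],o['force'],o['moment'])
E
```

```text
[ 511.38752031 -319.45373892   73.96293843] 9.30653099050543 22.593514323234558 [ 0.55346953 -0.47172829 -1.8416578 ] [-0.06162039  0.01488464  0.01258391]
```

View pics/e.png

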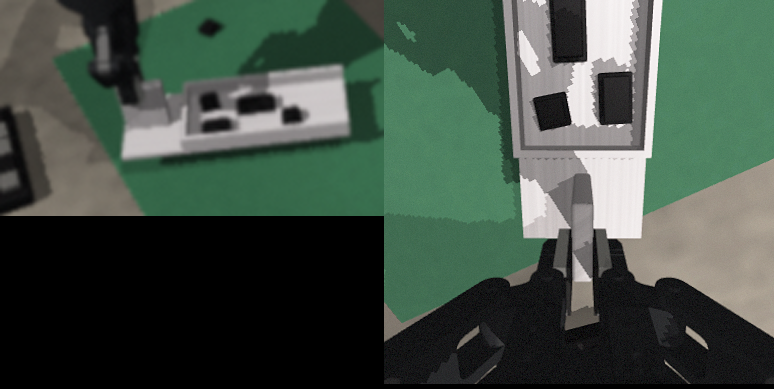

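Emit:
jog_arm --series '[[[0, 0, 0.3, 0, -1], [0, 0, 0.3, 0, -1], [0, 0, 0, 0, -0.85], [0, 0, 0, 0, -0.85], [0, 0, 0, 0, -0.85]]]'

```text
time: 7.58
position: [510.6, -318.8, 56.4]
orientation: [-2.668, -1.658, 0.0]
force: [-0.2, -0.1, -2.2]
grip_width: 9.3
gripper_force: 22.6
```

Emit:
jog_arm --series '[[[0, 0, 0, 0, -0.8], [0, 0, 0, 0, -0.8], [0, 0, 0, 0, -0.8], [0, 0, 0, 0, -0.8], [0, 0, 0, 0, -0.8]]]'

```text
time: 8.0
position: [510.7, -318.8, 56.8]
orientation: [2.668, 1.658, 0.0]
force: [-0.4, -0.2, -1.6]
grip_width: 8.7
gripper_force: 22.6
```

Emit:
jog_arm --series '[[[0, 0, 0, 0, -0.79], [0, 0, 0, 0, -0.79], [0, 0, 0, 0, -0.79], [0, 0, 0, 0, -0.79], [0, 0, 0, 0, -0.79]]]'

```text
time: 8.42
position: [510.7, -318.8, 56.8]
orientation: [2.669, 1.658, -0.0]
force: [-0.5, -0.6, -2.8]
grip_width: 9.4
gripper_force: 22.6
```

Emit:
jog_arm --series '[[[0, 0, 0, 0, -0.78], [0, 0, 0, 0, -0.78], [0, 0, 0, 0, -0.78], [0, 0, 0, 0, -0.78], [0, 0, 0, 0, -0.78]]]'

```text
time: 8.83
position: [510.7, -318.8, 56.7]
orientation: [2.669, 1.658, 0.0]
force: [-0.4, 0.0, -3.0]
grip_width: 9.6
gripper_force: 18.6
```

Emit:
jog_arm --series '[[[0, 0, 0, 0, -0.775], [0, 0, 0, 0, -0.775], [0, 0, 0, 0, -0.775], [0, 0, 0, 0, -0.775], [0, 0, 0, 0, -0.775]]]'

```text
time: 9.25
position: [510.7, -318.8, 56.8]
orientation: [2.668, 1.658, 0.0]
force: [0.0, 0.3, -2.6]
grip_width: 9.5
gripper_force: 12.0
```

Emit:
jog_arm --series '[[[0, 0, 0, 0, -0.77], [0, 0, 0, 0, -0.77], [0, 0, 0, 0, -0.77], [0, 0, 0, 0, -0.77], [0, 0, 0, 0, -0.77]]]'

```text
time: 9.67
position: [510.7, -318.8, 56.8]
orientation: [2.669, 1.658, 0.0]
force: [0.2, 0.8, -1.0]
grip_width: 10.5
gripper_force: 5.4
```

```bash
cat > lip.py <<'E'
from h import *
S=cam('scene')
def traymask(a):
    hsv=cv2.cvtColor(a,cv2.COLOR_BGR2HSV); m=((hsv[:,:,1]<70)&(hsv[:,:,2]>120)).astype(np.uint8)
    n,l,st,ce=cv2.connectedComponentsWithStats(m); return m,l,st
def lip(a):
    m,l,st=traymask(a); r=l[205:290,90:235]; k=np.bincount(r[r>0]).argmax()
    y,x=np.where(l==k); h=cv2.approxPolyDP(cv2.convexHull(np.c_[x,y].astype(np.int32)),2.5,True)[:,0]
    return h[np.argsort(h[:,0])].tolist()
E
python3 - <<'E'
from lip import *
a=get_image('scene')[:,:,::-1].copy(); cv2.imwrite('pics/s5.png',a)
for n in ('s3','s4','s5'): print(n,lip(cv2.imread(f'pics/{n}.png')))
t=np.radians(63.5);ux=np.array([np.cos(t),np.sin(t),0]);uy=np.array([-np.sin(t),np.cos(t),0]);O=np.array([515.3,-310.2,3])+107*ux
def tp(x,y,z,tilt,dz):  # tilt lip-down about fin point
    c,s=np.cos(tilt),np.sin(tilt); X=x+107;Z=z-40
    return O-107*ux+ux*(c*X+s*Z)+uy*y+np.array([0,0,40+dz-s*X+c*Z])
for tl,dz in ((0,0),(0,32),(0,15),(5,15)):
    print(tl,dz,np.round(proj(S,[tp(75,37,18,np.radians(tl),dz),tp(75,-37,18,np.radians(tl),dz),tp(75,-37,0,np.radians(tl),dz),tp(-130,-37,0,np.radians(tl),dz)]),1).tolist())
E
```

```text
s3 [[114, 265], [115, 245], [176, 229], [203, 226], [205, 255]]
s4 [[110, 255], [112, 235], [172, 220], [202, 218], [204, 245]]
s5 [[111, 260], [112, 240], [202, 226], [203, 255]]
0 0 [[204.6, 226.4], [207.5, 249.7], [208.0, 255.1], [115.9, 266.0]]
0 32 [[203.7, 216.5], [206.5, 239.8], [207.0, 245.4], [112.7, 256.4]]
0 15 [[204.2, 221.8], [207.0, 245.1], [207.6, 250.6], [114.4, 261.5]]
5 15 [[203.6, 226.7], [206.3, 250.1], [206.2, 255.5], [112.6, 261.1]]
```

Emit:
jog_arm --series '[[[0, 0, 0, 0, -1], [0, 0, 0, 0, -1], [0, 0, 0, 0, -1], [0, 0, 0, 0, -1], [0, 0, -0.2, 0, -1]]]' --squeeze 60

```text
time: 10.13
position: [510.3, -318.5, 61.0]
orientation: [-2.667, -1.657, 0.001]
force: [-1.1, 0.4, -2.1]
grip_width: 8.1
gripper_force: 60.3
```

Emit:
jog_arm --series '[[[0, 0, -0.4, 0, -1], [0, 0, -0.6, 0, -1], [0, 0, -0.6, 0, -1], [0, 0, -0.6, 0, -1], [0, 0, -0.6, 0, -1]]]'

```text
time: 10.55
position: [510.7, -318.9, 133.5]
orientation: [2.668, 1.657, 0.0]
force: [0.5, -0.2, -1.8]
grip_width: 8.6
gripper_force: 60.3
```

Emit:
jog_arm --series '[[[0, 0, -0.6, 0, -1], [0, 0, -0.6, 0, -1], [0, 0, -0.6, 0, -1], [0, 0, -0.4, 0, -1], [0, 0, -0.2, 0, -1]]]'

```text
time: 10.97
position: [511.0, -319.1, 193.9]
orientation: [2.666, 1.656, 0.001]
force: [0.4, 0.9, -2.1]
grip_width: 8.4
gripper_force: 60.3
```

```bash
python3 - <<'E'
from lip import *
o=observe(); a=get_image('scene')[:,:,::-1].copy(); cv2.imwrite('pics/s6.png',a); w=get_image('wrist')[:,:,::-1];cv2.imwrite('pics/w6.png',w)
print(o['position'],o['force'],o['gripper_force'],lip(a))
t=np.radians(63.5);ux=np.array([np.cos(t),np.sin(t),0]);uy=np.array([-np.sin(t),np.cos(t),0])
P=o['position']+[0,0,8]
for tl in (0,5,10):
    c,s=np.cos(np.radians(tl)),np.sin(np.radians(tl))
    f=lambda x,y,z:P+ux*(c*(x+117)+s*(z-47))+uy*y+np.array([0,0,-s*(x+117)+c*(z-47)])
    print(tl,np.round(proj(S,[f(75,37,18),f(75,-37,0),f(-130,-37,0)]),1).tolist())
d=w[:,:,::-1].max(2)<60; d[200:]=0
n,l,st,ce=cv2.connectedComponentsWithStats(d.astype(np.uint8)); print([(s[4],np.round(c).tolist()) for s,c in zip(st[1:],ce[1:]) if s[4]>80])
E
```

```text
[ 510.99428305 -319.13394755  193.87854273] [ 0.36367215  0.90121194 -2.1120436 ] 60.34518599510193 [[83, 199], [96, 215], [131, 140], [198, 210], [224, 113], [224, 180], [265, 116]]
0 [[199.7, 175.5], [203.1, 205.1], [99.7, 216.3]]
5 [[198.7, 181.8], [201.3, 211.3], [97.5, 216.1]]
10 [[197.2, 187.9], [198.9, 217.4], [95.3, 215.7]]
[(np.int32(2337), [244.0, 34.0]), (np.int32(953), [173.0, 29.0]), (np.int32(1583), [290.0, 104.0]), (np.int32(373), [95.0, 104.0]), (np.int32(1012), [229.0, 117.0])]
```

Emit:
jog_arm --series '[[[0.2, -0.08, 0, 0, -1], [0.4, -0.16, 0, 0, -1], [0.6, -0.24, 0, 0, -1], [0.6, -0.24, 0, 0, -1], [0.6, -0.24, 0, 0, -1]]]'

```text
time: 11.48
position: [515.8, -252.1, 191.5]
orientation: [-2.667, -1.658, 0.0]
force: [-0.9, -0.3, -2.0]
grip_width: 8.5
gripper_force: 60.3
```

Emit:
jog_arm --series '[[[0.6, -0.24, 0, 0, -1], [0.6, -0.24, 0, 0, -1], [0.6, -0.24, 0, 0, -1], [0.6, -0.24, 0, 0, -1], [0.6, -0.24, 0, 0, -1]]]'

```text
time: 11.9
position: [522.1, -171.9, 191.8]
orientation: [2.668, 1.658, 0.0]
force: [-0.6, 1.1, -2.2]
grip_width: 8.3
gripper_force: 60.3
```

Emit:
jog_arm --series '[[[0.6, -0.24, 0, 0, -1], [0.6, -0.24, 0, 0, -1], [0.6, -0.24, 0, 0, -1], [0.6, -0.24, 0, 0, -1], [0.6, -0.24, 0, 0, -1]]]'

```text
time: 12.32
position: [528.2, -91.4, 191.8]
orientation: [2.668, 1.659, 0.0]
force: [0.3, 0.3, -2.2]
grip_width: 8.2
gripper_force: 60.3
```

Emit:
jog_arm --series '[[[0.6, -0.24, 0, 0, -1], [0.6, -0.24, 0, 0, -1], [0.6, -0.24, 0, 0, -1], [0.6, -0.24, 0, 0, -1], [0.6, -0.24, 0, 0, -1]]]'

```text
time: 12.73
position: [534.4, -10.9, 191.8]
orientation: [-2.668, -1.659, -0.0]
force: [0.8, -0.9, -3.1]
grip_width: 8.2
gripper_force: 60.3
```

Emit:
jog_arm --series '[[[0.6, -0.24, 0, 0, -1], [0.6, -0.24, 0, 0, -1], [0.6, -0.24, 0, 0, -1], [0.6, -0.24, 0, 0, -1], [0.6, -0.24, 0, 0, -1]]]'

```text
time: 13.15
position: [540.6, 69.6, 191.8]
orientation: [-2.668, -1.659, 0.0]
force: [-0.2, 0.3, -2.1]
grip_width: 8.4
gripper_force: 60.3
```

Emit:
jog_arm --series '[[[0.6, -0.24, 0, 0, -1], [0.4, -0.16, 0, 0, -1], [0.2, -0.08, 0, 0, -1], [0, 0, 0, -0.3, -1], [0, 0, 0, -0.5, -1]]]'

```text
time: 13.57
position: [543.5, 99.9, 191.7]
orientation: [2.612, 1.746, -0.0]
force: [0.8, -0.3, -2.6]
grip_width: 8.2
gripper_force: 60.3
```

Emit:
jog_arm --series '[[[0, 0, 0, -0.7, -1], [0, 0, 0, -0.7, -1], [0, 0, 0, -0.7, -1], [0, 0, 0, -0.7, -1], [0, 0, 0, -0.7, -1]]]'

```text
time: 13.98
position: [543.6, 99.2, 191.7]
orientation: [2.342, 2.094, -0.0]
force: [0.1, -0.1, -2.6]
grip_width: 8.3
gripper_force: 60.3
```

Emit:
jog_arm --series '[[[0, 0, 0, -0.7, -1], [0, 0, 0, -0.7, -1], [0, 0, 0, -0.7, -1], [0, 0, 0, -0.7, -1], [0, 0, 0, -0.7, -1]]]'

```text
time: 14.4
position: [543.6, 99.2, 191.8]
orientation: [2.027, 2.4, -0.0]
force: [-1.0, 0.6, -1.5]
grip_width: 8.2
gripper_force: 60.3
```

Emit:
jog_arm --series '[[[0, 0, 0, -0.4, -1], [0, 0, 0, -0.2, -1], [0, 0, 0, 0, -1], [0, 0, 0, 0, -1], [0, 0, 0, 0, -1]]]'

```text
time: 14.82
position: [543.6, 99.7, 191.8]
orientation: [1.974, 2.444, 0.0]
force: [-0.5, -0.4, -2.3]
grip_width: 8.2
gripper_force: 60.3
```

```bash
python3 - <<'E'
from h import *
o=observe(); 
R=Ro.from_rotvec(o['orientation']).as_matrix(); print('yaw',np.degrees(np.arctan2(R[1,0],R[0,0])),o['position'],o['force'])
t=get_image('top')[:,:,::-1]; s=get_image('scene')[:,:,::-1]; w=get_image('wrist')[:,:,::-1]
for n,i in (('t7',t),('s7',s),('w7',w)): cv2.imwrite(f'pics/{n}.png',i)
cv2.imwrite('pics/f.png',np.hstack([cv2.resize(w,(400,300)),cv2.resize(t[90:330,40:360],(400,300))]))
E
```

```text
yaw 102.16395517429207 [543.62110964  99.7310833  191.77501012] [-0.45998603 -0.41809303 -2.3493585 ]
```

View pics/f.png

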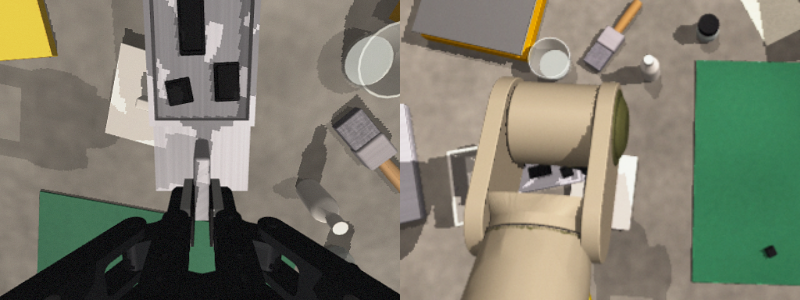

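Emit:
jog_arm --series '[[[0.22, -0.01, 0.3, 0, -1], [0.22, -0.01, 0.55, 0, -1], [0.22, 0, 0.55, 0, -1], [0.22, 0, 0.55, 0, -1], [0.2, 0, 0.45, 0, -1]]]'

```text
time: 15.38
position: [536.8, 126.9, 130.2]
orientation: [-1.972, -2.444, 0.001]
force: [-0.2, 0.0, -2.5]
grip_width: 8.0
gripper_force: 60.3
```

Emit:
jog_arm --series '[[[0, 0, 0.15, 0, -1], [0, 0, 0, 0, -0.78], [0, 0, 0, 0, -0.78], [0, 0, 0, 0, -0.77], [0, 0, 0, 0, -0.77]]]' --squeeze 20

```text
time: 15.8
position: [537.8, 126.1, 128.8]
orientation: [1.973, 2.444, 0.002]
force: [-0.0, 0.3, -0.6]
grip_width: 9.7
gripper_force: 5.4
```

```bash
cat > tilt.py <<'E'
from lip import *
def go(n):
    o=observe(); s=get_image('scene')[:,:,::-1].copy(); cv2.imwrite(f'pics/s{n}.png',s); w=get_image('wrist')[:,:,::-1]; cv2.imwrite(f'pics/w{n}.png',w)
    W=cam('wrist',o); R=Ro.from_rotvec(o['orientation']).as_matrix(); ux=R[:,0];uy=np.cross([0,0,1],ux); P=o['position']+[0,0,8]
    print(o['position'],o['force'],o['gripper_force'])
    # rear wall top line (tray x=-79,z=18) row in wrist view, at y=+-25
    g=cv2.cvtColor(w,cv2.COLOR_BGR2GRAY).astype(int)
    for tl in range(0,51,5):
        c,q=np.cos(np.radians(tl)),np.sin(np.radians(tl))
        f=lambda x,y,z:P+ux*(c*(x+117)+q*(z-47))+uy*y+np.array([0,0,-q*(x+117)+c*(z-47)])
        print(tl,np.round(proj(W,[f(-79,25,18),f(-130,37,4),f(-130,-37,4)])).astype(int).tolist(),end=' ')
    m=((g>150)).astype(np.uint8); n_,l,st,ce=cv2.connectedComponentsWithStats(m)
    print(); print('bright runs col 215:',[ (r,int(g[r,215])) for r in range(100,300,6)])
E
python3 -c "
from tilt import *
go(8)
a=cv2.imread('pics/s8.png');w=cv2.imread('pics/w8.png')
cv2.imwrite('pics/g.png',np.hstack([cv2.resize(a[60:240,220:420],(400,360)),cv2.resize(w,(400,360))]))"
```

```text
[537.81883657 126.12675809 128.75332371] [-0.00577998  0.25486497 -0.57628768] 5.404779016971588
0 [[210, 160], [198, 234], [316, 234]] 5 [[211, 163], [198, 240], [316, 240]] 10 [[212, 167], [197, 246], [316, 246]] 15 [[213, 171], [197, 253], [316, 253]] 20 [[214, 176], [197, 259], [316, 259]] 25 [[214, 181], [196, 266], [317, 266]] 30 [[215, 186], [196, 272], [317, 272]] 35 [[216, 191], [195, 279], [318, 279]] 40 [[216, 197], [194, 285], [319, 285]] 45 [[216, 202], [194, 292], [320, 292]] 50 [[217, 208], [193, 298], [321, 298]] 
bright runs col 215: [(100, 131), (106, 137), (112, 24), (118, 17), (124, 19), (130, 82), (136, 95), (142, 132), (148, 129), (154, 77), (160, 194), (166, 197), (172, 170), (178, 165), (184, 165), (190, 161), (196, 164), (202, 165), (208, 165), (214, 166), (220, 168), (226, 165), (232, 166), (238, 165), (244, 199), (250, 132), (256, 74), (262, 7), (268, 16), (274, 16), (280, 6), (286, 17), (292, 11), (298, 17)]
```

View pics/g.png

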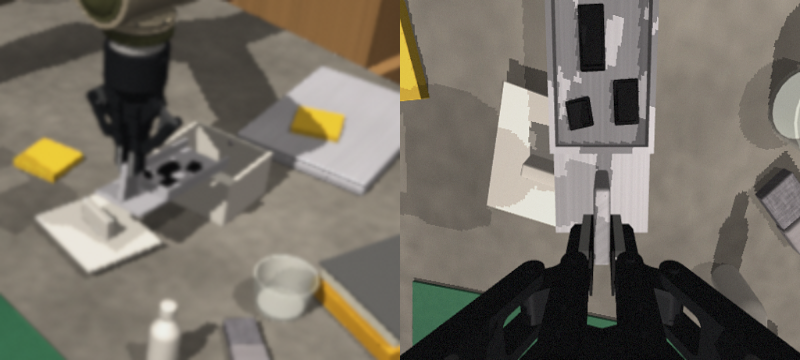

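Emit:
jog_arm --series '[[[0.08, 0, -0.15, 0, -0.77], [0.08, 0, -0.15, 0, -0.77], [0.08, 0, -0.15, 0, -0.77], [0.08, 0, -0.15, 0, -0.77], [0.08, 0, -0.15, 0, -0.77]]]'

```text
time: 16.32
position: [535.3, 136.3, 147.3]
orientation: [1.973, 2.445, 0.0]
force: [0.1, 0.7, -1.8]
grip_width: 10.0
gripper_force: 5.3
```

Emit:
jog_arm --series '[[[0.13, 0, -0.17, 0, -0.77], [0.13, 0, -0.17, 0, -0.77], [0.13, 0, -0.17, 0, -0.77], [0, 0, 0, 0, -0.77], [0, 0, 0, 0, -0.77]]]'

```text
time: 16.73
position: [533.3, 145.7, 159.8]
orientation: [1.972, 2.445, 0.001]
force: [0.1, -0.7, -0.4]
grip_width: 9.9
gripper_force: 5.5
```

```bash
python3 -c "
from tilt import *
go(9)"
```

```text
[533.32846703 145.71766385 159.76424705] [ 0.05213325 -0.69755413 -0.38181108] 5.460503920912743
0 [[210, 160], [198, 234], [316, 234]] 5 [[211, 163], [198, 240], [316, 240]] 10 [[212, 167], [198, 246], [316, 246]] 15 [[213, 171], [197, 253], [316, 253]] 20 [[214, 176], [197, 259], [316, 259]] 25 [[214, 181], [196, 266], [317, 266]] 30 [[215, 186], [196, 272], [317, 272]] 35 [[216, 191], [195, 279], [318, 279]] 40 [[216, 197], [194, 285], [319, 285]] 45 [[216, 202], [194, 292], [320, 292]] 50 [[217, 208], [193, 298], [321, 298]] 
bright runs col 215: [(100, 172), (106, 174), (112, 175), (118, 177), (124, 179), (130, 67), (136, 107), (142, 136), (148, 117), (154, 133), (160, 134), (166, 104), (172, 183), (178, 153), (184, 152), (190, 157), (196, 156), (202, 157), (208, 156), (214, 156), (220, 158), (226, 159), (232, 157), (238, 156), (244, 191), (250, 195), (256, 111), (262, 5), (268, 15), (274, 18), (280, 4), (286, 17), (292, 21), (298, 16)]
```

Emit:
jog_arm --series '[[[0.13, 0, -0.17, 0, -0.77], [0.13, 0, -0.17, 0, -0.77], [0.16, 0, -0.15, 0, -0.77], [0.16, 0, -0.15, 0, -0.77], [0.16, 0, -0.15, 0, -0.77]]]'

```text
time: 17.25
position: [529.2, 164.1, 179.7]
orientation: [1.972, 2.445, 0.0]
force: [-0.5, -0.2, -1.2]
grip_width: 9.5
gripper_force: 5.2
```

Emit:
jog_arm --series '[[[0.16, 0, -0.15, 0, -0.77], [0.16, 0, -0.15, 0, -0.77], [0.13, 0, -0.08, 0, -0.77], [0.13, 0, -0.08, 0, -0.77], [0.13, 0, -0.08, 0, -0.77]]]'

```text
time: 17.67
position: [525.5, 181.3, 192.9]
orientation: [1.973, 2.445, -0.0]
force: [0.9, -0.1, -2.1]
grip_width: 9.9
gripper_force: 5.1
```

Emit:
jog_arm --series '[[[0.13, 0, -0.08, 0, -0.77], [0.13, 0, -0.08, 0, -0.77], [0, 0, 0, 0, -0.77], [0, 0, 0, 0, -0.77], [0, 0, 0, 0, -0.77]]]'

```text
time: 18.08
position: [524.2, 187.3, 196.7]
orientation: [-1.973, -2.445, -0.0]
force: [-0.4, 1.0, -1.2]
grip_width: 10.0
gripper_force: 5.2
```

```bash
python3 -c "
from tilt import *
go(10)
w=cv2.imread('pics/w10.png'); d=(w.max(2)<60).astype(np.uint8); d[190:]=0
n,l,st,ce=cv2.connectedComponentsWithStats(d); print([(s.tolist(),np.round(c).tolist()) for s,c in zip(st[1:],ce[1:]) if s[4]>80])
"
```

```text
[524.24945147 187.28619714 196.73347254] [-0.37246019  1.009652   -1.17233175] 5.215625613927841
0 [[210, 160], [198, 234], [316, 234]] 5 [[211, 163], [198, 240], [316, 240]] 10 [[212, 167], [198, 246], [316, 246]] 15 [[213, 171], [197, 253], [316, 253]] 20 [[214, 176], [197, 259], [316, 259]] 25 [[214, 181], [197, 266], [317, 266]] 30 [[215, 186], [196, 272], [317, 272]] 35 [[216, 191], [195, 279], [318, 279]] 40 [[216, 197], [194, 285], [319, 285]] 45 [[217, 202], [194, 292], [320, 292]] 50 [[217, 208], [193, 298], [321, 298]] 
bright runs col 215: [(100, 108), (106, 112), (112, 116), (118, 116), (124, 121), (130, 115), (136, 117), (142, 113), (148, 112), (154, 113), (160, 116), (166, 89), (172, 93), (178, 91), (184, 94), (190, 94), (196, 106), (202, 184), (208, 109), (214, 106), (220, 107), (226, 110), (232, 109), (238, 133), (244, 138), (250, 143), (256, 77), (262, 5), (268, 23), (274, 18), (280, 10), (286, 26), (292, 20), (298, 12)]
[([220, 1, 17, 26, 275], [228.0, 13.0]), ([269, 0, 19, 30, 554], [278.0, 15.0]), ([242, 4, 19, 31, 568], [251.0, 19.0])]
```

```bash
python3 -c "
from tilt import *
o=observe();W=cam('wrist',o);R=Ro.from_rotvec(o['orientation']).as_matrix(); ux=R[:,0];uy=np.cross([0,0,1],ux); P=o['position']+[0,0,8]
for tl in (40,43,46):
    c,q=np.cos(np.radians(tl)),np.sin(np.radians(tl)); f=lambda x,y,z:P+ux*(c*(x+117)+q*(z-47))+uy*y+np.array([0,0,-q*(x+117)+c*(z-47)])
    print(tl,f(75,0,4),np.round(proj(W,[f(75,33,4),f(75,-33,4),f(40,0,4),f(0,0,4)])).tolist())
B=np.array([497,315]);bx=np.array([.978,.208]);by=np.array([-.208,.978])
for z in (16,25):
  for p in ((228,13),(278,15),(251,19)):
    X=onz(W,p,z)[0]; d=X[:2]-B; print(z,X.round(),(d@bx).round(),(d@by).round())
print('box corners rim in wrist',np.round(proj(W,[np.r_[B+a*bx+b*by,70] for a in(-61,61) for b in(-51,51)])).tolist())
w=cv2.imread('pics/w10.png'); print(w[0:60:6,180:340:8].max(2))
"
```

```text
40 [499.01513412 303.96688884  48.37580163] [[217.0, 28.0], [297.0, 28.0], [257.0, 61.0], [257.0, 103.0]]
43 [500.77756374 295.80839728  42.33776412] [[219.0, 40.0], [295.0, 40.0], [257.0, 71.0], [257.0, 111.0]]
46 [502.60428972 287.35227043  36.74478498] [[220.0, 51.0], [294.0, 51.0], [257.0, 81.0], [257.0, 118.0]]
16 [469. 315.  16.] -27.0 6.0
16 [514. 323.  16.] 19.0 4.0
16 [491. 315.  16.] -6.0 1.0
25 [471. 313.  25.] -26.0 4.0
25 [514. 321.  25.] 18.0 3.0
25 [491. 313.  25.] -6.0 -1.0
box corners rim in wrist [[182.0, 78.0], [171.0, -76.0], [333.0, 79.0], [344.0, -76.0]]
[[ 92  99 159 237 238 240 165 165 169 168 166 116  23  38 171 124 122 216
  227  88]
 [ 90 100 166 158 165  39  30 166  25  25  94 113  34  31 160 123 118 198
  111  91]
 [ 87 100 162 163 120 122  20 174  18  14  92 108  27  30 169 124 120 121
   89  87]
 [128 102 168 164 122 124  30  73  26  24  62  98  28  33 118 123 120 121
   82  86]
 [208  99 165 166 134 121  12 172  24  21  66  96  33  36 160 134 124 125
   75  87]
 [241  95 167 164 140 158 167 165  19  26  32 157 155 154 164 117 124 122
   85  86]
 [243  99 107 163 139 127 136 135 129 129 126 124 127 141 112 106 121 120
   84  86]
 [241 101  99 137 136 121 136 136 136 131 137 123 128 136 112  87 122 124
   82  89]
 [238  99  87 122 137 120 136 136 140 136 133 121 126 133 113  81 120 120
   84  87]
 [238 100  79 122 137 120 140 121 134 122 132 121 131 124 108  71 120 117
   79  89]]
```

Emit:
jog_arm --series '[[[0, 0, 0, 0, -1], [0, 0, 0, 0, -1], [0, 0, 0, 0, -1], [0, 0, -0.3, 0, -1], [0, 0, -0.5, 0, -1]]]' --squeeze 60

```text
time: 18.6
position: [523.7, 187.1, 216.2]
orientation: [-1.972, -2.444, 0.003]
force: [-0.3, -0.0, -1.4]
grip_width: 8.3
gripper_force: 60.1
```

Emit:
jog_arm --series '[[[0, 0, -0.6, 0, -1], [0, 0, -0.6, 0, -1], [0, 0, -0.6, 0, -1], [0, 0, -0.6, 0, -1], [0, 0, -0.6, 0, -1]]]'

```text
time: 19.02
position: [524.1, 187.2, 293.0]
orientation: [1.972, 2.445, 0.0]
force: [-0.2, 0.4, -1.6]
grip_width: 8.2
gripper_force: 60.1
```

```bash
python3 -c "
from tilt import *
go(11)
S=cam('scene');B=np.array([497,315]);bx=np.array([.978,.208]);by=np.array([-.208,.978])
print('box inner rim in scene',np.round(proj(S,[np.r_[B+a*bx+b*by,z] for z in (70,5) for a,b in((-61,-51),(61,-51),(61,51),(-61,51))])).tolist())
a=cv2.imread('pics/s11.png'); d=(a.max(2)<60).astype(np.uint8); d2=np.zeros_like(d); d2[110:175,285:360]=d[110:175,285:360]
n,l,st,ce=cv2.connectedComponentsWithStats(d2); print([s.tolist() for s in st[1:] if s[4]>4])
w=cv2.imread('pics/w11.png'); d=(w.max(2)<60).astype(np.uint8); d[190:]=0
n,l,st,ce=cv2.connectedComponentsWithStats(d); print([(s.tolist(),np.round(c).tolist()) for s,c in zip(st[1:],ce[1:]) if s[4]>80])
" | grep -v bright
```

```text
[524.13203738 187.15852858 293.04973127] [-0.18089531  0.3877359  -1.62125742] 60.09820103645325
0 [[210, 160], [198, 234], [316, 234]] 5 [[211, 163], [198, 240], [316, 240]] 10 [[212, 167], [198, 246], [316, 246]] 15 [[213, 171], [197, 253], [316, 253]] 20 [[214, 176], [197, 259], [316, 259]] 25 [[214, 181], [196, 266], [317, 266]] 30 [[215, 186], [196, 272], [317, 272]] 35 [[216, 191], [195, 279], [318, 279]] 40 [[216, 197], [194, 285], [319, 285]] 45 [[217, 202], [194, 292], [320, 292]] 50 [[217, 208], [193, 298], [321, 298]] 
box inner rim in scene [[297.0, 135.0], [333.0, 152.0], [353.0, 137.0], [318.0, 122.0], [296.0, 154.0], [330.0, 171.0], [349.0, 155.0], [316.0, 140.0]]
[[313, 110, 14, 6, 31], [331, 148, 4, 2, 6]]
[([259, 0, 16, 14, 174], [266.0, 6.0]), ([265, 19, 14, 18, 240], [271.0, 27.0]), ([244, 24, 14, 13, 169], [250.0, 30.0]), ([228, 27, 14, 10, 84], [235.0, 32.0])]
```

```bash
python3 -c "
from h import *
o=observe();W=cam('wrist',o);B=np.array([497,315]);bx=np.array([.978,.208]);by=np.array([-.208,.978])
for p in ((266,6),(271,27),(250,30),(235,32)):
    d=onz(W,p,16)[0,:2]-B; print((d@bx).round(),(d@by).round())
"
```

```text
12.0 30.0
18.0 8.0
-7.0 4.0
-25.0 2.0
```

Emit:
jog_arm --series '[[[-0.4, -0.06, 0, 0, -1], [-0.86, -0.13, 0, 0, -1], [-0.86, -0.13, 0, 0, -1], [-0.86, -0.13, 0, 0, -1], [-0.86, -0.13, 0, 0, -1]]]'

```text
time: 19.53
position: [529.8, 88.7, 290.4]
orientation: [-1.972, -2.444, 0.002]
force: [-0.6, -0.4, -1.7]
grip_width: 8.3
gripper_force: 60.1
```

Emit:
jog_arm --series '[[[-0.86, -0.13, 0, 0, -1], [-0.86, -0.13, 0, 0, -1], [-0.86, -0.13, 0, 0, -1], [-0.86, -0.13, 0, 0, -1], [-0.86, -0.13, 0, 0, -1]]]'

```text
time: 19.95
position: [536.5, -19.8, 290.5]
orientation: [-1.972, -2.443, 0.002]
force: [-0.6, 1.7, -2.0]
grip_width: 8.5
gripper_force: 60.1
```

Emit:
jog_arm --series '[[[-0.86, -0.13, 0, 0, -1], [-0.86, -0.13, 0, 0, -1], [-0.86, -0.13, 0, 0, -1], [-0.86, -0.13, 0, 0, -1], [-0.86, -0.13, 0, 0, -1]]]'

```text
time: 20.37
position: [543.3, -128.3, 290.4]
orientation: [-1.972, -2.443, 0.001]
force: [0.5, -0.3, -1.9]
grip_width: 8.1
gripper_force: 60.1
```

Emit:
jog_arm --series '[[[-0.86, -0.13, 0, 0, -1], [-0.86, -0.13, 0, 0, -1], [-0.86, -0.13, 0, 0, -1], [-0.86, -0.13, 0, 0, -1], [-0.86, -0.13, 0, 0, -1]]]'

```text
time: 20.78
position: [550.1, -236.7, 290.3]
orientation: [-1.972, -2.443, 0.001]
force: [0.8, -0.2, -2.6]
grip_width: 7.9
gripper_force: 60.1
```

Emit:
jog_arm --series '[[[-0.3, -0.1, 0, 0, -1], [0, 0, 0, 0.4, -1], [0, 0, 0, 0.9, -1], [0, 0, 0, 0.9, -1], [0, 0, 0, 0.9, -1]]]'

```text
time: 21.2
position: [549.4, -242.9, 290.7]
orientation: [-2.263, -2.177, 0.001]
force: [-0.4, -0.4, -2.0]
grip_width: 8.1
gripper_force: 60.1
```

Emit:
jog_arm --series '[[[0, 0, 0, 0.9, -1], [0, 0, 0, 0.9, -1], [0, 0, 0, 0.9, -1], [0, 0, 0, 0.9, -1], [0, 0, 0, 0.9, -1]]]'

```text
time: 21.62
position: [549.4, -242.8, 290.7]
orientation: [-2.616, -1.737, 0.001]
force: [0.3, 0.4, -1.7]
grip_width: 7.8
gripper_force: 60.1
```

Emit:
jog_arm --series '[[[0, 0, 0, 0.8, -1], [0, 0, 0.5, 0, -1], [0, 0, 1, 0, -1], [0, 0, 1, 0, -1], [0, 0, 1, 0, -1]]]'

```text
time: 22.03
position: [549.2, -242.6, 202.4]
orientation: [-2.667, -1.657, 0.001]
force: [0.7, -0.3, -2.4]
grip_width: 8.3
gripper_force: 60.1
```

```bash
cat > pose.py <<'E'
from h import *
o=observe();R=Ro.from_rotvec(o['orientation']).as_matrix(); print('yaw',np.degrees(np.arctan2(R[1,0],R[0,0])).round(2),o['position'].round(1),o['force'].round(1),o['time'])
E
python3 -c "
from pose import *
im=get_image('top')[:,:,::-1].copy(); cv2.imwrite('pics/t12.png',im); cv2.imwrite('pics/s12.png',get_image('scene')[:,:,::-1])
T=cam('top');B=np.array([497,315]);bx=np.array([.978,.208]);by=np.array([-.208,.978])
print(np.round(proj(T,[np.r_[B+a*bx+b*by,5] for a,b in((-61,-51),(61,-51),(61,51),(-61,51))])).tolist())
d=(im.max(2)<60).astype(np.uint8); d[:205]=0;d[270:]=0;d[:,:82]=0;d[:,135:]=0
n,l,st,ce=cv2.connectedComponentsWithStats(d)
for s,c in zip(st[1:],ce[1:]):
    q=onz(T,c,16)[0,:2]-B; print(s.tolist(),(q@bx).round(),(q@by).round())
"
```

```text
yaw 63.71 [ 549.2 -242.6  202.4] [ 0.7 -0.3 -2.4] 22.0333
[[142.0, 259.0], [135.0, 208.0], [92.0, 216.0], [99.0, 267.0]]
[109, 226, 12, 9, 82] 17.0 0.0
[98, 231, 8, 9, 49] 11.0 31.0
[112, 235, 16, 18, 157] -14.0 -7.0
```

Emit:
jog_arm --series '[[[0, 0, 0.5, 0, -1], [0, 0, 0.5, 0, -1], [0, 0, 0.4, 0, -1], [0, 0, 0, 0, -1], [0, 0, 0, 0, -0.78]]]'

```text
time: 22.55
position: [550.0, -243.0, 169.8]
orientation: [2.669, 1.658, 0.0]
force: [-0.2, 0.7, -2.1]
grip_width: 9.6
gripper_force: 17.9
```

Emit:
jog_arm --series '[[[0, 0, 0, 0, -0.775], [0, 0, 0, 0, -0.77], [0, 0, 0, 0, -0.77], [0, 0, 0.1, 0, -0.77], [0, 0, 0.1, 0, -0.77]]]' --squeeze 20

```text
time: 22.97
position: [550.1, -243.0, 164.4]
orientation: [2.668, 1.658, 0.0]
force: [0.4, 0.1, -2.0]
grip_width: 9.8
gripper_force: 5.1
```

Emit:
jog_arm --series '[[[-0.27, 0, 0.23, 0, -0.77], [-0.27, 0, 0.23, 0, -0.77], [-0.27, 0, 0.23, 0, -0.77], [-0.27, 0, 0.23, 0, -0.77], [-0.27, 0, 0.23, 0, -0.77]]]'

```text
time: 23.38
position: [534.6, -274.1, 134.8]
orientation: [-2.669, -1.657, -0.0]
force: [-0.8, -1.0, 0.3]
grip_width: 9.3
gripper_force: 5.3
```

Emit:
jog_arm --series '[[[-0.17, 0, 0.21, 0, -0.77], [-0.17, 0, 0.21, 0, -0.77], [-0.17, 0, 0.21, 0, -0.77], [-0.17, 0, 0.21, 0, -0.77], [-0.17, 0, 0.21, 0, -0.77]]]'

```text
time: 23.8
position: [525.5, -292.4, 108.6]
orientation: [-2.668, -1.658, -0.0]
force: [-0.3, -0.2, -0.3]
grip_width: 9.8
gripper_force: 5.1
```

```bash
python3 -c "
from tilt import *
go(13)
print(lip(cv2.imread('pics/s13.png')))"
```

```text
[ 525.48314814 -292.35624817  108.57794049] [-0.2661714  -0.18837728 -0.29598246] 5.088251754641533
0 [[210, 161], [198, 234], [316, 234]] 5 [[211, 164], [198, 241], [316, 241]] 10 [[212, 168], [198, 247], [316, 247]] 15 [[213, 172], [198, 253], [316, 253]] 20 [[214, 177], [197, 260], [317, 260]] 25 [[215, 181], [197, 266], [317, 266]] 30 [[215, 186], [196, 273], [318, 273]] 35 [[216, 192], [196, 279], [318, 279]] 40 [[216, 197], [195, 286], [319, 286]] 45 [[217, 203], [194, 292], [320, 292]] 50 [[217, 209], [193, 299], [321, 299]] 
bright runs col 215: [(100, 148), (106, 148), (112, 150), (118, 151), (124, 152), (130, 150), (136, 153), (142, 153), (148, 152), (154, 156), (160, 156), (166, 159), (172, 147), (178, 157), (184, 160), (190, 216), (196, 217), (202, 216), (208, 217), (214, 176), (220, 172), (226, 171), (232, 174), (238, 174), (244, 176), (250, 176), (256, 103), (262, 10), (268, 22), (274, 0), (280, 18), (286, 13), (292, 19), (298, 9)]
[[112, 241], [115, 219], [118, 215], [203, 255], [203, 227], [207, 249]]
```

Emit:
jog_arm --series '[[[-0.14, 0, 0.25, 0, -0.77], [-0.14, 0, 0.25, 0, -0.77], [-0.14, 0, 0.25, 0, -0.77], [-0.14, 0, 0.25, 0, -0.77], [-0.14, 0, 0.25, 0, -0.77]]]'

```text
time: 24.32
position: [517.7, -308.1, 77.1]
orientation: [-2.668, -1.657, -0.0]
force: [1.0, 1.6, -0.8]
grip_width: 9.8
gripper_force: 5.0
```

Emit:
jog_arm --series '[[[-0.09, 0, 0.25, 0, -0.77], [-0.09, 0, 0.25, 0, -0.77], [-0.09, 0, 0.25, 0, -0.77], [-0.09, 0, 0.25, 0, -0.77], [-0.09, 0, 0.25, 0, -0.77]]]'

```text
time: 24.73
position: [512.8, -318.0, 46.0]
orientation: [-2.668, -1.658, -0.0]
force: [1.5, 1.3, -0.3]
grip_width: 9.7
gripper_force: 4.9
```

```bash
python3 -c "
from tilt import *
go(14)
print(lip(cv2.imread('pics/s14.png')))" | grep -v bright
```

```text
[ 512.82576595 -318.03779162   46.04538651] [ 1.5422482   1.28208637 -0.27277274] 4.907263442873955
0 [[210, 161], [198, 234], [316, 234]] 5 [[211, 164], [198, 241], [316, 241]] 10 [[212, 168], [198, 247], [316, 247]] 15 [[213, 172], [198, 253], [316, 253]] 20 [[214, 177], [197, 260], [317, 260]] 25 [[215, 181], [197, 266], [317, 266]] 30 [[215, 186], [196, 273], [318, 273]] 35 [[216, 192], [196, 279], [318, 279]] 40 [[216, 197], [195, 286], [319, 286]] 45 [[217, 203], [194, 292], [320, 292]] 50 [[217, 209], [193, 299], [321, 299]] 
[[113, 265], [117, 244], [178, 229], [203, 227], [205, 255]]
```

Emit:
jog_arm --series '[[[0, 0, 0.12, 0, -0.77], [0, 0, 0, 0, -0.75], [0, 0, 0, 0, -0.7], [0, 0, 0, 0, -0.4], [0, 0, 0, 0, 0]]]'

```text
time: 25.25
position: [513.1, -318.1, 44.0]
orientation: [2.668, 1.658, 0.0]
force: [0.1, 0.6, 0.0]
grip_width: 36.4
gripper_force: 0.0
```

Emit:
jog_arm --series '[[[0, 0, 0, 0, 0], [0, 0, -0.5, 0, 0], [0, 0, -0.9, 0, 0], [0, 0, -1, 0, 0], [0, 0, -1, 0, 0]]]'

```text
time: 25.67
position: [512.8, -318.0, 130.7]
orientation: [2.668, 1.658, 0.0]
force: [0.3, 0.0, -0.0]
grip_width: 42.4
gripper_force: 0.0
```

Emit:
jog_arm --series '[[[0, 0, -1, 0, 0], [0, 0, -1, 0, 0], [0, 0, -1, 0, 0], [0, 0, -0.5, 0, 0], [0, 0, 0, 0, 0]]]'

```text
time: 26.08
position: [513.7, -318.7, 220.6]
orientation: [2.663, 1.655, 0.003]
force: [0.7, -0.3, -0.4]
grip_width: 43.0
gripper_force: 0.0
```

```bash
python3 -c "
from pose import *
from lip import *
a=get_image('scene')[:,:,::-1].copy(); cv2.imwrite('pics/s15.png',a); print(lip(a))
cv2.imwrite('pics/w15.png',get_image('wrist')[:,:,::-1])"
```

```text
yaw 63.71 [ 513.7 -318.7  220.6] [ 0.7 -0.3 -0.4] 26.0833
[[111, 236], [114, 266], [202, 226], [205, 255]]
```

Emit:
jog_arm --series '[[[0, 0, 0, 1, 0], [0, 0, 0, 1, 0], [0, 0, 0, 1, 0], [0, 0, 0, 1, 0], [0, 0, 0, 1, 0]]]'

```text
time: 26.6
position: [512.4, -317.6, 214.7]
orientation: [-2.944, -1.088, 0.002]
force: [0.5, 0.1, 0.1]
grip_width: 43.0
gripper_force: 0.0
```

Emit:
jog_arm --series '[[[0, 0, 0, 1, 0], [0, 0, 0, 1, 0], [0, 0, 0, 1, 0], [0, 0, 0, 1, 0], [0, 0, 0, 1, 0]]]'

```text
time: 27.02
position: [512.4, -317.7, 214.7]
orientation: [-3.102, -0.481, 0.003]
force: [-0.2, 0.2, -0.8]
grip_width: 42.8
gripper_force: 0.0
```

Emit:
jog_arm --series '[[[0, 0, 0, 1, 0], [0, 0, 0, 1, 0], [0, 0, 0, 1, 0], [0, 0, 0, 1, 0], [0, 0, 0, 0.9, 0]]]'

```text
time: 27.43
position: [512.4, -317.6, 214.6]
orientation: [-3.137, 0.132, 0.003]
force: [0.5, -0.1, 0.3]
grip_width: 42.9
gripper_force: 0.0
```

Emit:
jog_arm --series '[[[-0.1, -0.4, 0, 0, 0], [-0.2, -0.84, 0, 0, 0], [-0.2, -0.84, 0, 0, 0], [-0.2, -0.84, 0, 0, 0], [-0.2, -0.84, 0, 0, 0]]]'

```text
time: 27.85
position: [497.2, -220.6, 215.3]
orientation: [-3.138, 0.122, 0.002]
force: [0.8, -0.5, 0.1]
grip_width: 42.8
gripper_force: 0.0
```

Emit:
jog_arm --series '[[[-0.2, -0.84, 0, 0, 0], [-0.2, -0.84, 0, 0, 0], [-0.2, -0.84, 0, 0, 0], [-0.2, -0.84, 0, 0, 0], [-0.2, -0.84, 0, 0, 0]]]'

```text
time: 28.27
position: [480.5, -114.0, 215.4]
orientation: [-3.138, 0.122, 0.002]
force: [0.7, 0.3, 0.1]
grip_width: 42.5
gripper_force: 0.0
```

Emit:
jog_arm --series '[[[-0.2, -0.84, 0, 0, 0], [-0.2, -0.84, 0, 0, 0], [-0.2, -0.84, 0, 0, 0], [-0.2, -0.84, 0, 0, 0], [-0.2, -0.84, 0, 0, 0]]]'

```text
time: 28.68
position: [463.8, -7.5, 215.4]
orientation: [-3.139, 0.122, 0.003]
force: [-0.6, -0.2, -0.6]
grip_width: 42.5
gripper_force: 0.0
```

Emit:
jog_arm --series '[[[-0.2, -0.84, 0, 0, 0], [-0.2, -0.84, 0, 0, 0], [-0.2, -0.84, 0, 0, 0], [-0.2, -0.84, 0, 0, 0], [-0.2, -0.84, 0, 0, 0]]]'

```text
time: 29.1
position: [447.1, 98.9, 215.4]
orientation: [-3.139, 0.122, 0.003]
force: [0.8, 0.3, 0.3]
grip_width: 42.6
gripper_force: 0.0
```

Emit:
jog_arm --series '[[[-0.2, -0.84, 0, 0, 0], [-0.2, -0.84, 0, 0, 0], [-0.2, -0.84, 0, 0, 0], [-0.2, -0.84, 0, 0, 0], [-0.2, -0.84, 0, 0, 0]]]'

```text
time: 29.52
position: [430.5, 205.4, 215.4]
orientation: [3.139, -0.121, -0.003]
force: [0.5, 0.2, 0.2]
grip_width: 42.7
gripper_force: 0.0
```

Emit:
jog_arm --series '[[[-0.1, -0.4, 0, 0, 0], [0, 0, 0, 0, 0], [0, 0, 0, 0, 0], [0, 0, 0, 0, 0], [0, 0, 0, 0, 0]]]'

```text
time: 29.93
position: [430.4, 213.4, 216.1]
orientation: [3.139, -0.127, -0.0]
force: [-1.0, 0.1, -0.1]
grip_width: 42.9
gripper_force: 0.0
```

```bash
python3 -c "
from pose import *
np.save('w16.npy',dict(o),allow_pickle=True); w=get_image('wrist')[:,:,::-1].copy();cv2.imwrite('pics/w16.png',w);cv2.imwrite('pics/t16.png',get_image('top')[:,:,::-1])
W=cam('wrist',o)
B=np.array([497,315]);bx=np.array([.978,.208]);by=np.array([-.208,.978])
print('box',np.round(proj(W,[np.r_[B+a*bx+b*by,70] for a,b in((-66,-56),(66,-56),(66,56),(-66,56))])).tolist())
B=np.array([491.3,112.9]);t=np.radians(-4.5);bx=np.array([np.cos(t),np.sin(t)]);by=np.array([-bx[1],bx[0]])
print('lid',np.round(proj(W,[np.r_[B+a*bx+b*by,19] for a,b in((-68,-58),(68,-58),(68,58),(-68,58))])).tolist())
"
```

```text
yaw -4.64 [430.4 213.4 216.1] [-1.   0.1 -0.1] 29.9333
box [[222.0, 157.0], [169.0, 4.0], [43.0, 46.0], [112.0, 189.0]]
lid [[398.0, 155.0], [418.0, 15.0], [297.0, 17.0], [292.0, 155.0]]
```

```bash
python3 -c "
import cv2
w=cv2.imread('pics/w16.png')[0:215,25:435]; cv2.imwrite('pics/v.png',cv2.resize(w,None,fx=1.95,fy=1.95,interpolation=cv2.INTER_CUBIC))"
```

```text
(no output)
```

View pics/v.png

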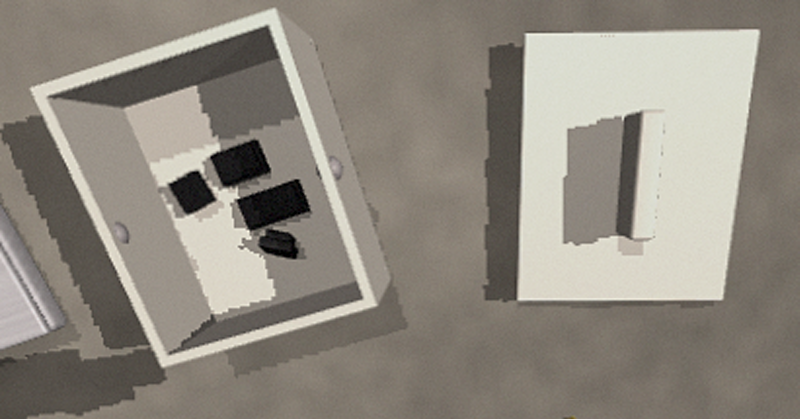

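```bash
cat > rect.py <<'E'
from h import *
def rect(w,W,seed,z,thr):
    m=cv2.medianBlur((w.min(2)>thr).astype(np.uint8)*255,3); n,l,st,ce=cv2.connectedComponentsWithStats(m)
    y,x=seed; 
    k=l[y-3:y+4,x-3:x+4]; k=np.bincount(k[k>0]).argmax()
    c=max(cv2.findContours((l==k).astype(np.uint8),cv2.RETR_EXTERNAL,cv2.CHAIN_APPROX_NONE)[0],key=cv2.contourArea)
    h=cv2.convexHull(c)[:,0]; P=onz(W,h,z)[:,:2].astype(np.float32); r=cv2.minAreaRect(P)
    a=cv2.approxPolyDP(cv2.convexHull(c),3,True)[:,0]; 
    # line fit per side of the quad on contour points
    q=cv2.boxPoints(r); C=onz(W,c[:,0],z)[:,:2]; L=[]
    for i in range(4):
        A,B=q[i],q[(i+1)%4]; d=(B-A)/np.linalg.norm(B-A); nn=np.array([-d[1],d[0]]); t=(C-A)@d; s=(C-A)@nn; ln=np.linalg.norm(B-A)
        sel=(t>.1*ln)&(t<.9*ln)&(abs(s)<5); v=cv2.fitLine(C[sel].astype(np.float32),cv2.DIST_HUBER,0,.01,.01).ravel(); L.append(v)
    cor=[]
    for i in range(4):
        a1,b1=L[i-1],L[i]; s=np.linalg.solve(np.c_[a1[:2],-b1[:2]],b1[2:]-a1[2:]); cor.append(a1[2:]+s[0]*a1[:2])
    cor=np.array(cor); e=[np.linalg.norm(cor[i]-cor[(i+1)%4]) for i in range(4)]
    j=int(np.argmax(e)); d1=cor[(j+1)%4]-cor[j]; d2=cor[(j+2)%4]-cor[(j+3)%4]; d=d1-d2 if d1@d2<0 else d1+d2
    if d[0]<0: d=-d
    return cor.mean(0),np.degrees(np.arctan2(d[1],d[0])),np.round(e,1),cor
E
python3 -c "
from rect import *
o=np.load('w16.npy',allow_pickle=True).item();W=cam('wrist',o);w=cv2.imread('pics/w16.png')
for thr in (185,200):
  for nm,s,z in (('lid',(30,330),19),('box',(140,210),70)):
    try: r=rect(w,W,s,z,thr); print(thr,nm,r[0].round(1),round(r[1],2),r[2])
    except Exception as e: print(nm,e)
# bar top: v crop (640..665,110) - (630..657,240)
f=lambda a,b:(25+a/1.95,b/1.95)
p=onz(W,[f(640,110),f(665,111),f(657,241),f(632,240)],51);print('bar',p.mean(0),p)
"
```

```text
185 lid [492.5 115.8] -4.23 [133.9 113.4 133.1 112.4]
185 box [498.1 318.2] 11.5 [109.8 130.3 110.8 130.4]
200 lid [492.3 115.9] -4.29 [132.9 113.1 133.4 111.7]
200 box [459.5 255.7] -0.0 [0. 0. 0. 0.]
bar [491.86816348 115.26151098  51.        ] [[522.37781396 119.70267712  51.        ]
 [520.94211244 108.19470664  51.        ]
 [461.31294274 110.43363413  51.        ]
 [462.83978477 122.71502603  51.        ]]
```

Emit:
jog_arm --series '[[[0.16, 0.74, 0, -0.08, 0], [0.16, 0.74, 0, 0, 0], [0.16, 0.74, 0, 0, 0], [0.16, 0.74, 0, 0, 0], [0.16, 0.74, 0, 0, 0]]]'

```text
time: 30.45
position: [443.3, 119.2, 216.3]
orientation: [3.139, -0.117, 0.0]
force: [0.4, 0.8, -0.7]
grip_width: 42.8
gripper_force: 0.0
```

Emit:
jog_arm --series '[[[0, 0, 0, 0, 0], [0, 0, 0, 0, 0], [0, 0, 0, 0, 0], [0, 0, 0, 0, 0], [0, 0, 0, 0, 0]]]'

```text
time: 30.87
position: [443.2, 121.2, 216.2]
orientation: [-3.139, 0.114, 0.0]
force: [0.1, 1.3, -0.0]
grip_width: 43.0
gripper_force: 0.0
```

```bash
python3 -c "
from pose import *
from rect import *
np.save('w17.npy',dict(o),allow_pickle=True); w=get_image('wrist')[:,:,::-1].copy();cv2.imwrite('pics/w17.png',w)
W=cam('wrist',o);o1=np.load('w16.npy',allow_pickle=True).item();W1=cam('wrist',o1);w1=cv2.imread('pics/w16.png')
s=proj(W,[[545,80,19]])[0].astype(int); print(s)
r=rect(w,W,(s[1],s[0]),19,185); print(r[0],r[1],r[2])
r1=rect(w1,W1,(30,330),19,185)
p1=proj(W1,np.c_[r1[3],np.full(4,19)]);p=proj(W,np.c_[r[3],np.full(4,19)])
for a in p1:
    X=onz(W1,a,19)[0]; k=np.argmin(np.linalg.norm(r[3]-X[:2],axis=1)); print(a.round(1),p[k].round(1),tri(W1,a,W,p[k]))
"
```

```text
yaw -4.17 [443.2 121.2 216.2] [ 0.1  1.3 -0. ] 30.8667
[291  53]
[492.9318  115.56535] -4.261902 [132.7 114.  132.8 112. ]
[394.3 153. ] [310. 170.] (array([421.62015041,  64.3309423 ,  17.74227454]), np.float64(1.3024259101635673))
[413.3  15.7] [318.3  39.9] (array([555.08885894,  53.36927698,  16.82279219]), np.float64(0.1214455069831911))
[294.6  17.4] [202.4  39.9] (array([563.23267886, 167.42964761,  19.42921719]), np.float64(0.022963811702763407))
[291.4 153. ] [209.8 170. ] (array([430.3636847 , 176.58804192,  17.73152719]), np.float64(0.2326586312927682))
```

Emit:
jog_arm --series '[[[0.4, 0.015, 0.6, 0, 0], [0.4, 0.015, 0.6, 0, 0], [0.4, 0.015, 0.6, 0, 0], [0.4, 0.015, 0.6, 0, 0], [0.4, 0.015, 0.6, 0, 0]]]'

```text
time: 31.33
position: [493.4, 115.4, 140.5]
orientation: [-3.139, 0.115, -0.0]
force: [0.7, 0.4, 0.4]
grip_width: 42.6
gripper_force: 0.0
```

Emit:
jog_arm --series '[[[0, 0, 0.9, 0, 0], [0, 0, 0.9, 0, 0], [0, 0, 0.9, 0, 0], [0, 0, 0.7, 0, 0], [0, 0, 0.45, 0, 0]]]'

```text
time: 31.75
position: [492.1, 115.4, 43.1]
orientation: [3.139, -0.115, -0.004]
force: [-0.2, -1.1, -0.7]
grip_width: 42.6
gripper_force: 0.0
```

Emit:
jog_arm --series '[[[0, 0, 0.2, 0, 0], [0, 0, 0.2, 0, 0], [0, 0, 0, 0, 0], [0, 0, 0, 0, 0], [0, 0, 0, 0, 0]]]'

```text
time: 32.17
position: [493.5, 115.1, 35.7]
orientation: [-3.139, 0.116, -0.002]
force: [0.2, -0.7, 0.8]
grip_width: 42.6
gripper_force: 0.0
```

Emit:
jog_arm --series '[[[0, 0, 0.12, 0, -1], [0, 0, 0, 0, -1], [0, 0, 0, 0, -1], [0, 0, 0, 0, -1], [0, 0, 0, 0, -1]]]' --squeeze 80

```text
time: 32.58
position: [493.1, 115.0, 32.3]
orientation: [3.139, -0.116, 0.0]
force: [-1.6, -0.3, 5.6]
grip_width: 9.8
gripper_force: 79.2
```

Emit:
jog_arm --series '[[[0, 0, 0, 0, -1], [0, 0, 0, 0, -1], [0, 0, -0.4, 0, -1], [0, 0, -0.8, 0, -1], [0, 0, -0.8, 0, -1]]]'

```text
time: 33.0
position: [492.6, 115.0, 82.6]
orientation: [3.139, -0.116, -0.002]
force: [0.7, 0.1, -1.4]
grip_width: 9.9
gripper_force: 78.6
```

Emit:
jog_arm --series '[[[0, 0, -1, 0, -1], [0, 0, -1, 0, -1], [0, 0, -1, 0, -1], [0, 0, -1, 0, -1], [0, 0, -0.4, 0, -1]]]'

```text
time: 33.42
position: [493.9, 115.1, 195.6]
orientation: [-3.139, 0.116, -0.008]
force: [0.2, 0.5, -1.3]
grip_width: 9.6
gripper_force: 78.6
```

Emit:
jog_arm --series '[[[0, 0, 0, 0, -1], [0, 0, 0, 0, -1], [0, 0, 0, 0, -1], [0, 0, 0, 0, -1], [0, 0, 0, 0, -1]]]'

```text
time: 33.83
position: [492.6, 115.0, 190.9]
orientation: [3.139, -0.116, -0.003]
force: [0.3, -0.7, -2.1]
grip_width: 10.0
gripper_force: 78.6
```

```bash
python3 -c "
from pose import *
from rect import *
np.save('w18.npy',dict(o),allow_pickle=True); w=get_image('wrist')[:,:,::-1].copy();cv2.imwrite('pics/w18.png',w)
W=cam('wrist',o); p=o['position']; t=np.radians(-4.2);bx=np.array([np.cos(t),np.sin(t)]);by=np.array([-bx[1],bx[0]])
print(np.round(proj(W,[np.r_[p[:2]+a*bx+b*by,p[2]-14] for a,b in((-68,-58),(68,-58),(68,58),(-68,58),(0,58),(0,-58))])).tolist())
g=w.min(2); print(g[0:200:8,100:420:12])
"
```

```text
yaw -4.23 [492.6 115.  190.9] [ 0.3 -0.7 -2.1] 33.8333
[[353.0, 331.0], [378.0, 105.0], [139.0, 105.0], [164.0, 331.0], [153.0, 231.0], [363.0, 231.0]]
[[107 103 105 101  98 100  97  97  93  98 102 102 105 102 100  96  93  91
   92  89  93  87  98  92  92  91  90]
 [110  99 102  96  98  94  94  91  95 100 106  98 100  99  99  99  96  92
   93  86  87  92  91  88  96  90  92]
 [109 103 100  93 100  97  93  93  92 102  99  99 101 100 102  98  95  95
   92  90  84  92  88  87  89  93  91]
 [109 100 101  91 101  96  96  95  96  97 101  97  98  95  95  97  94  94
   95  90  88  93  86  89  93  91  93]
 [112 102 103  98  96  95  99  93  89 101  99  99  98  94  99 103  92  98
   97  89  91  88  86  88  91  93  92]
 [108 103 105  98  97  95  96  95  95  96  99  97  93  98 102  97  94 100
   98  89  90  93  87  93  90  88  91]
 [111 106 105 104  96  93  95  94  98  97  99  95  89  98  97 100  94  94
   93  91  87  88  90  87  91  85  89]
 [112 102 101 102  94  94 101  98  96  96  94  97  96  95  96  99  97  91
   91  91  86  93  88  87  95  95  94]
 [116 107 103 104  98  93  99  96  94  91  9
[... 1177 characters left out ...]
 188  98  99  95 100]
 [ 65  56  64  68 184 183 185 186 187 183 187 186 185 182 184 183 184 186
  186 182 185 185 183  99  97  97 100]
 [ 60  59  66  70 183 187 187 184 184 184 183 182 185 184 184 187 182 183
  186 185 183 183 186  95  91  95  74]
 [ 62  61  57  73 187 185 184 183 184 184 183 185 184 185 183 186 187 186
  184 185 183 185 184  92  95  94  75]
 [ 56  61  62  71 137 181 184 184 184 182 185 183 183 183 183 186 187 184
  185 182 185 183 184  95  92  95  58]
 [ 57  61  61  63  63 186 183 182 181 183 183 185 128  89 119 186 182 187
  186 183 183 187 182  95  96  99  58]
 [ 59  58  56  58  63 184 180 182 108 117 111 114 116  89 111 182 185 185
  186 188 185 183 183  96  93  92  49]]
```

Emit:
jog_arm --series '[[[0, -0.3, -0.32, 0, -1], [0, -0.3, -0.32, 0, -1], [0, -0.3, -0.32, 0, -1], [0, -0.3, -0.32, 0, -1], [0, -0.3, -0.32, 0, -1]]]'

```text
time: 34.3
position: [495.9, 153.5, 233.2]
orientation: [-3.139, 0.115, -0.001]
force: [-0.2, 0.4, -2.2]
grip_width: 9.9
gripper_force: 78.5
```

Emit:
jog_arm --series '[[[0, 0, 0, 0, -1], [0, 0, 0, 0, -1], [0, 0, 0, 0, -1], [0, 0, 0, 0, -1], [0, 0, 0, 0, -1]]]'

```text
time: 34.72
position: [495.6, 152.1, 231.6]
orientation: [3.139, -0.117, -0.001]
force: [-0.1, -0.3, -0.7]
grip_width: 9.8
gripper_force: 78.6
```

```bash
cat > held.py <<'E'
from rect import *
def edges(w,thr=142):
    g=w.min(2).astype(float)
    def cross(v): # first index where v rises above thr, subpixel
        i=np.argmax(v>thr); return i-1+(thr-v[i-1])/(v[i]-v[i-1])
    fr=[(c,cross(g[60:150,c])+60) for c in range(160,360,5)]
    lf=[(cross(g[r,90:200])+90,r) for r in range(120,170,4)]
    rt=[(430-cross(g[r,310:431][::-1]),r) for r in range(120,170,4)]
    return map(np.array,(fr,lf,rt))
def lidpose(w,o,h=13.3):
    W=cam('wrist',o); R=Ro.from_rotvec(o['orientation']).as_matrix()
    P=[]
    for e in edges(w):
        v=rays(W,e)@R; c=R.T@(W['c']-o['position']); X=c+v*((h-c[2])/v[:,2])[:,None]; P.append(cv2.fitLine(X[:,:2].astype(np.float32),cv2.DIST_HUBER,0,.01,.01).ravel())
    f,l,r=P
    ang=[np.degrees(np.arctan2(f[0],f[1])),np.degrees(np.arctan2(l[1],l[0])),np.degrees(np.arctan2(r[1],r[0]))]
    return f,l,r,ang
E
python3 -c "
from pose import *
from held import *
for n in (18,19):
    if n==19:
        np.save('w19.npy',dict(o),allow_pickle=True); w=get_image('wrist')[:,:,::-1].copy();cv2.imwrite('pics/w19.png',w)
        W=cam('wrist',o); s=proj(W,[[511,264,70]])[0].astype(int); print('seed',s)
        for thr in (165,175,185):
            try: r=rect(w,W,(s[1],s[0]),70,thr); print(thr,r[0],r[1],r[2],r[3].round(1).tolist())
            except Exception as e: print(e)
    oo=np.load(f'w{n}.npy',allow_pickle=True).item(); w=cv2.imread(f'pics/w{n}.png')
    f,l,r,a=lidpose(w,oo); print(n,'front',f.round(3),'left',l.round(3),'right',r.round(3),np.round(a,2))
"
```

```text
yaw -4.25 [495.6 152.1 231.6] [-0.1 -0.3 -0.7] 34.7167
18 front [ 1.0000e-03 -1.0000e+00  6.7358e+01  2.2540e+00] left [ 1.0000e+00  1.0000e-03  4.8856e+01 -5.7238e+01] right [ 1.0000e+00 -3.0000e-03  5.0033e+01  5.7231e+01] [ 1.7997e+02  6.0000e-02 -1.6000e-01]
seed [143 156]
OpenCV(4.12.0) /io/opencv/modules/imgproc/src/linefit.cpp:50: error: (-215:Assertion failed) count > 0 in function 'fitLine2D_wods'

OpenCV(4.12.0) /io/opencv/modules/imgproc/src/linefit.cpp:50: error: (-215:Assertion failed) count > 0 in function 'fitLine2D_wods'

attempt to get argmax of an empty sequence
19 front [ 0.    -1.    67.34   2.015] left [  0.539  -0.842  49.313 -63.906] right [ 1.     0.    48.226 57.197] [179.98 -57.37   0.  ]
```

Emit:
jog_arm --series '[[[0, 0.3, -0.2, 0, -1], [0, 0.3, -0.2, 0, -1], [0, 0.3, -0.2, 0, -1], [0, 0, 0, 0, -1], [0, 0, 0, 0, -1]]]'

```text
time: 35.18
position: [494.3, 129.3, 247.5]
orientation: [-3.139, 0.118, -0.002]
force: [-0.3, -0.3, -0.9]
grip_width: 9.8
gripper_force: 78.6
```

Emit:
jog_arm --series '[[[0, 0, 0, 0, -1], [0, 0, 0, 0, -1], [0, 0, 0, 0, -1], [0, 0, 0, 0, -1], [0, 0, 0, 0, -1]]]'

```text
time: 35.6
position: [494.0, 130.1, 246.9]
orientation: [-3.139, 0.116, 0.0]
force: [-0.5, -1.0, -0.7]
grip_width: 9.9
gripper_force: 78.6
```

```bash
python3 -c "
from pose import *
from held import *
np.save('w20.npy',dict(o),allow_pickle=True); w=get_image('wrist')[:,:,::-1].copy();cv2.imwrite('pics/w20.png',w)
W=cam('wrist',o); s=proj(W,[[511,264,70]])[0].astype(int); print('seed',s)
B=np.array([498,318]);t=np.radians(11.7);bx=np.array([np.cos(t),np.sin(t)]);by=np.array([-bx[1],bx[0]])
print(np.round(proj(W,[np.r_[B+a*bx+b*by,70] for a,b in((-66,-56),(66,-56),(66,56),(-66,56))])).tolist())
g=w.min(2); print(g[s[1]-40:s[1]+40:8,s[0]-20:s[0]+28:3])
f,l,r,a=lidpose(w,o); print('left',l,a)
for thr in (150,165,175,185):
    m=w.copy(); m[100:,int(s[0])+22:]=0
    try: r=rect(m,W,(s[1],s[0]),70,thr); print(thr,r[0],r[1],r[2],r[3].round(1).tolist())
    except Exception as e: print(str(e)[-60:])
"
```

```text
yaw -4.21 [494.  130.1 246.9] [-0.5 -1.  -0.7] 35.6
seed [127 153]
[[152.0, 212.0], [101.0, 91.0], [-5.0, 122.0], [58.0, 237.0]]
[[183 169 119 118 126 125 120 125 122 122 126 102 181 182 180 180]
 [ 79 186 170 122 120 121 124 123 123 121 123 124 181 179 179 181]
 [112 113 112 113  55  62  61  60  56  52  56 126 151 184 179 181]
 [  0 109 109 106 111  59  56  59  60  61  59  58 107 181 177 181]
 [  1   3 115 111 109 112  57  55  60  58  58  59  54 181 178 179]
 [115  63  13   0   9  51 109  55  71  55  57  54  62 180 181 178]
 [  7   0  21  21   5   7  23 111  78  58  61  59  59 100 177 180]
 [  3  60  78 110 111 109 115 109 112  93  56  61  60  58 182 180]
 [ 15   5  26  22  10   0  90 115 111 110 111  58  57  57 186 181]
 [108 111 108 111 108 111 112 112 108 108 108 112  55  61 134 180]]
left [  0.9965971   -0.08242694  47.060867   -57.50748   ] [np.float32(179.97987), np.float32(-4.72808), np.float32(-0.24144739)]
attempt to get argmax of an empty sequence
attempt to get argmax of an empty sequence
attempt to get argmax of an empty sequence
attempt to get argmax of an empty sequence
```

```bash
python3 -c "
from rect import *
o=np.load('w16.npy',allow_pickle=True).item();W=cam('wrist',o);w=cv2.imread('pics/w16.png')
print(o['position'],camera_info('wrist')['k1'])
for thr in (150,160,170,180,190):
    try:
        r=rect(w,W,(140,210),70,thr); c=r[3]; print(thr,r[0],r[1],r[2]); e=[c[(i+1)%4]-c[i] for i in range(4)]; print([round(np.degrees(np.arctan2(v[1],v[0]))%90,2) for v in e])
        p=proj(W,np.c_[c,np.full(4,70)]); print(p.round(1).tolist())
    except Exception as ex: print(thr,str(ex)[-50:])
# same for top picture, before anything hid it
T=cam('top'); t=cv2.imread('pics/top0.png'); s=proj(T,[[511,262,70]])[0].astype(int)
for thr in (150,165):
    try: r=rect(t,T,(s[1],s[0]),70,thr); print('top',thr,r[:3])
    except Exception as ex: print(str(ex)[-50:])
    s2=proj(T,[[545,80,19]])[0].astype(int)
    try: r=rect(t,T,(s2[1],s2[0]),19,thr); print('top lid',thr,r[:3])
    except Exception as ex: print(str(ex)[-50:])
"
```

```text
[430.42409604 213.39887006 216.14029324] 0.025891851301271175
150 [498.04303 318.02667] 11.584629 [111.2 131.  111.2 131.2]
[np.float32(11.72), np.float32(11.58), np.float32(11.64), np.float32(11.59)]
[[107.9, 187.7], [217.6, 156.0], [165.7, 3.6], [40.3, 44.6]]
160 [498.02734 318.0528 ] 11.539899 [111.2 130.8 110.9 131. ]
[np.float32(11.77), np.float32(11.59), np.float32(11.64), np.float32(11.49)]
[[107.8, 187.7], [217.4, 155.9], [165.6, 3.8], [40.5, 44.7]]
170 [498.1225 318.1599] 11.553578 [110.8 130.8 110.7 130.4]
[np.float32(11.54), np.float32(11.58), np.float32(11.71), np.float32(11.53)]
[[107.7, 187.2], [217.1, 155.9], [165.4, 3.9], [40.6, 44.8]]
180 [498.1012 318.1645] 11.566845 [110.4 130.4 110.7 130.4]
[np.float32(11.65), np.float32(11.51), np.float32(11.64), np.float32(11.62)]
[[107.9, 187.1], [216.9, 155.8], [165.4, 4.1], [40.6, 44.9]]
190 [498.0749  318.17743] 11.539127 [109.5 130.2 110.6 130.2]
[np.float32(11.64), np.float32(11.29), np.float32(11.66), np.float32(11.78)]
[[108.3, 186.9], [216.3, 155.9], [165.4, 4.3], [40.8, 45.0]]
top 150 (array([499.46295, 308.35925], dtype=float32), np.float32(11.846802), array([129.1, 131.2, 128.9, 132. ], dtype=float32))
top lid 150 (array([491.93488, 113.93047], dtype=float32), np.float32(-4.249613), array([134.9, 114.6, 134.5, 114.7], dtype=float32))
top 165 (array([497.66656, 316.86365], dtype=float32), np.float32(11.741172), array([110.9, 131.6, 111. , 131. ], dtype=float32))
top lid 165 (array([492.55936, 114.43475], dtype=float32), np.float32(-4.415773), array([133. , 113.2, 133.3, 113.3], dtype=float32))
```

Emit:
jog_arm --series '[[[0, 0, 0, -0.69, -1], [0, 0, 0, -0.69, -1], [0, 0, 0, -0.69, -1], [0, 0, 0, -0.69, -1], [0, 0, 0, -0.69, -1]]]'

```text
time: 36.07
position: [494.1, 130.0, 246.9]
orientation: [-3.125, -0.322, 0.0]
force: [-0.2, 0.9, -1.7]
grip_width: 9.8
gripper_force: 78.6
```

Emit:
jog_arm --series '[[[0.17, -0.73, 0, 0, -1], [0.17, -0.73, 0, 0, -1], [0.17, -0.73, 0, 0, -1], [0.17, -0.73, 0, 0, -1], [0.17, -0.73, 0, 0, -1]]]'

```text
time: 36.48
position: [496.5, 224.6, 246.9]
orientation: [-3.126, -0.317, 0.0]
force: [0.5, -0.3, -1.2]
grip_width: 9.5
gripper_force: 78.6
```

Emit:
jog_arm --series '[[[0.17, -0.73, 0, 0, -1], [0.17, -0.73, 0, 0, -1], [0.17, -0.73, 0.3, 0, -1], [0.17, -0.73, 0.6, 0, -1], [0.17, -0.73, 0.6, 0, -1]]]'

```text
time: 36.9
position: [499.2, 318.4, 209.3]
orientation: [-3.125, -0.317, -0.002]
force: [0.0, 1.0, -1.0]
grip_width: 9.8
gripper_force: 78.6
```

Emit:
jog_arm --series '[[[0, 0, 0.8, 0, -1], [0, 0, 0.8, 0, -1], [0, 0, 0.6, 0, -1], [0, 0, 0.4, 0, -1], [0, 0, 0, 0, -1]]]'

```text
time: 37.32
position: [498.3, 317.0, 142.4]
orientation: [3.125, 0.317, -0.006]
force: [0.6, -0.0, -0.8]
grip_width: 10.4
gripper_force: 78.6
```

Emit:
jog_arm --series '[[[0, 0, 0, 0, -1], [0, 0, 0, 0, -1], [0, 0, 0, 0, -1], [0, 0, 0, 0, -1], [0, 0, 0, 0, -1]]]'

```text
time: 37.73
position: [499.3, 317.3, 145.1]
orientation: [-3.125, -0.317, -0.002]
force: [-0.4, -0.6, -1.8]
grip_width: 9.8
gripper_force: 78.6
```

```bash
python3 pose.py
```

```text
yaw 11.58 [499.3 317.3 145.1] [-0.4 -0.6 -1.8] 37.7333
```

Emit:
jog_arm --series '[[[-0.027, -0.026, 0.4, 0, -1], [0, 0, 0.4, 0, -1], [0, 0, 0.4, 0, -1], [0, 0, 0.3, 0, -1], [0, 0, 0.15, 0, -1]]]'

```text
time: 38.15
position: [497.6, 317.5, 101.3]
orientation: [3.125, 0.317, -0.004]
force: [0.8, -0.2, -0.2]
grip_width: 9.9
gripper_force: 78.6
```

Emit:
jog_arm --series '[[[0, 0, 0.06, 0, -1], [0, 0, 0.06, 0, -1], [0, 0, 0, 0, -1], [0, 0, 0, 0, -1], [0, 0, 0, 0, -1]]]'

```text
time: 38.57
position: [498.5, 317.9, 100.6]
orientation: [-3.125, -0.317, -0.001]
force: [0.3, -0.3, -0.3]
grip_width: 9.7
gripper_force: 78.6
```

Emit:
jog_arm --series '[[[0, 0, 0.06, 0, -1], [0, 0, 0.06, 0, -1], [0, 0, 0, 0, -1], [0, 0, 0, 0, -1], [0, 0, 0, 0, -1]]]'

```text
time: 38.98
position: [498.3, 317.8, 97.3]
orientation: [3.126, 0.317, 0.0]
force: [-0.2, -0.2, -1.5]
grip_width: 9.7
gripper_force: 78.6
```

Emit:
jog_arm --series '[[[0, 0, 0.08, 0, -1], [0, 0, 0.08, 0, -1], [0, 0, 0, 0, -1], [0, 0, 0, 0, -1], [0, 0, 0, 0, -1]]]'

```text
time: 39.4
position: [498.3, 317.9, 93.3]
orientation: [-3.125, -0.317, -0.0]
force: [-0.8, 1.9, -0.2]
grip_width: 10.0
gripper_force: 78.7
```

Emit:
jog_arm --series '[[[0, 0, 0.08, 0, -1], [0, 0, 0.04, 0, -1], [0, 0, 0, 0, -1], [0, 0, 0, 0, -1], [0, 0, 0, 0, -1]]]'

```text
time: 39.82
position: [498.8, 318.2, 91.0]
orientation: [-3.125, -0.317, -0.003]
force: [-1.0, 2.9, 5.3]
grip_width: 9.6
gripper_force: 79.5
```

Emit:
jog_arm --series '[[[0, 0, 0.08, 0, -1], [0, 0, 0, 0, -1], [0, 0, 0, 0, -1], [0, 0, 0, 0, -1], [0, 0, 0, 0, -1]]]'

```text
time: 40.23
position: [498.8, 318.1, 88.5]
orientation: [-3.125, -0.317, -0.002]
force: [2.1, 4.6, 1.9]
grip_width: 9.9
gripper_force: 79.1
```

Emit:
jog_arm --series '[[[0, 0, 0.08, 0, -1], [0, 0, 0, 0, -1], [0, 0, 0, 0, -1], [0, 0, 0, 0, -1], [0, 0, 0, 0, -1]]]'

```text
time: 40.65
position: [498.9, 318.2, 88.3]
orientation: [-3.125, -0.317, -0.004]
force: [-3.1, 2.5, 17.3]
grip_width: 9.6
gripper_force: 81.0
```

Emit:
jog_arm --series '[[[0, 0, 0.06, 0, -1], [0, 0, 0, 0, -1], [0, 0, 0, 0, -1], [0, 0, 0, 0, -1], [0, 0, -0.1, 0, -1]]]'

```text
time: 41.07
position: [498.7, 318.1, 88.6]
orientation: [-3.125, -0.317, -0.003]
force: [3.2, 4.2, -3.0]
grip_width: 9.5
gripper_force: 78.5
```

Emit:
jog_arm --series '[[[0, 0, 0, 0, -0.5], [0, 0, 0, 0, 0], [0, 0, 0, 0, 0], [0, 0, 0, 0, 0], [0, 0, 0, 0, 0]]]'

```text
time: 41.48
position: [498.1, 317.5, 86.7]
orientation: [3.125, 0.317, -0.002]
force: [0.6, 0.9, 0.1]
grip_width: 42.7
gripper_force: 0.0
```

Emit:
jog_arm --series '[[[0, 0, -0.4, 0, 0], [0, 0, -0.8, 0, 0], [0, 0, -1, 0, 0], [0, 0, -1, 0, 0], [0, 0, -1, 0, 0]]]'

```text
time: 41.9
position: [498.2, 317.7, 194.1]
orientation: [3.126, 0.317, 0.0]
force: [0.7, -0.5, -0.2]
grip_width: 43.2
gripper_force: 0.0
```

Emit:
jog_arm --series '[[[-1, 0, -0.4, 0, 0], [-1, 0, 0, 0, 0], [-1, 0, 0, 0, 0], [0, 0, 0, 0, 0], [0, 0, 0, 0, 0]]]'

```text
time: 42.32
position: [424.4, 302.7, 203.3]
orientation: [-3.125, -0.318, -0.002]
force: [0.3, 0.3, -0.3]
grip_width: 42.6
gripper_force: 0.0
```

Emit:
jog_arm --series '[[[0, 0, 0, 0, 0], [0, 0, 0, 0, 0], [0, 0, 0, 0, 0], [0, 0, 0, 0, 0], [0, 0, 0, 0, 0]]]'

```text
time: 42.73
position: [425.1, 302.7, 202.0]
orientation: [3.125, 0.317, -0.0]
force: [1.0, 0.0, 0.3]
grip_width: 42.7
gripper_force: 0.0
```

```bash
python3 -c "
from pose import *
from rect import *
np.save('w21.npy',dict(o),allow_pickle=True); w=get_image('wrist')[:,:,::-1].copy();cv2.imwrite('pics/w21.png',w);s=get_image('scene')[:,:,::-1].copy();cv2.imwrite('pics/s21.png',s)
W=cam('wrist',o)
B=np.array([498,317.9]);t=np.radians(11.6);bx=np.array([np.cos(t),np.sin(t)]);by=np.array([-bx[1],bx[0]])
q=proj(W,[np.r_[B+50*bx-45*by,75]])[0].astype(int); print('seed',q)
for thr in (150,170,185):
    try: r=rect(w,W,(q[1],q[0]),75,thr); print(thr,r[:3], r[3].round(1).tolist())
    except Exception as e: print(str(e)[-40:])
"
```

```text
yaw 11.57 [425.1 302.7 202. ] [1.  0.  0.3] 42.7333
seed [316  17]
150 (array([495.08002, 318.51782], dtype=float32), np.float32(11.495788), array([115.5, 129.2, 115.3, 129.2], dtype=float32)) [[420.20001220703125, 362.20001220703125], [443.29998779296875, 249.10000610351562], [569.9000244140625, 274.8999938964844], [546.7999877929688, 387.8999938964844]]
170 (array([495.07758, 318.5367 ], dtype=float32), np.float32(11.437247), array([114.9, 129.2, 115.3, 129.2], dtype=float32)) [[420.20001220703125, 362.0], [443.29998779296875, 249.5], [570.0, 274.8999938964844], [546.7999877929688, 387.79998779296875]]
185 (array([495.05872, 318.62885], dtype=float32), np.float32(11.3873415), array([113.9, 129.2, 115.3, 129.2], dtype=float32)) [[420.29998779296875, 361.70001220703125], [443.20001220703125, 250.10000610351562], [569.9000244140625, 274.8999938964844], [546.7999877929688, 387.8999938964844]]
```

Emit:
jog_arm --series '[[[-0.5, 0, -0.6, 0, 0], [-0.5, 0, -0.6, 0, 0], [-0.5, 0, -0.6, 0, 0], [-0.5, 0, -0.6, 0, 0], [0, 0, 0, 0, 0]]]'

```text
time: 43.25
position: [375.3, 293.0, 265.1]
orientation: [-3.124, -0.318, -0.007]
force: [-0.1, -0.6, 0.0]
grip_width: 43.0
gripper_force: 0.0
```

Emit:
jog_arm --series '[[[0, 0, 0, 0, 0], [0, 0, 0, 0, 0], [0, 0, 0, 0, 0], [0, 0, 0, 0, 0], [0, 0, 0, 0, 0]]]'

```text
time: 43.67
position: [376.0, 292.6, 261.6]
orientation: [3.125, 0.317, -0.002]
force: [0.2, 0.9, 0.0]
grip_width: 42.7
gripper_force: 0.0
```

```bash
python3 -c "
from pose import *
from rect import *
np.save('w22.npy',dict(o),allow_pickle=True); w=get_image('wrist')[:,:,::-1].copy();cv2.imwrite('pics/w22.png',w);cv2.imwrite('pics/t22.png',get_image('top')[:,:,::-1])
W=cam('wrist',o); o1=np.load('w21.npy',allow_pickle=True).item();W1=cam('wrist',o1);w1=cv2.imread('pics/w21.png')
B=np.array([498,317.9]);t=np.radians(11.6);bx=np.array([np.cos(t),np.sin(t)]);by=np.array([-bx[1],bx[0]])
R=[]
for ww,WW in((w,W),(w1,W1)):
    q=proj(WW,[np.r_[B+50*bx-45*by,75]])[0].astype(int); r=rect(ww,WW,(q[1],q[0]),75,170); print(q,r[0],r[1],r[2]); R.append(proj(WW,np.c_[r[3],np.full(4,75)]));
    X=r[3]; R.append(X)
for a,X in zip(R[0],R[1]):
    k=np.argmin(np.linalg.norm(R[3]-X,axis=1)); print(a.round(1),R[2][k].round(1),tri(W,a,W1,R[2][k])[0].round(1))
"
```

```text
yaw 11.57 [376.  292.6 261.6] [0.2 0.9 0. ] 43.6667Traceback (most recent call last):
  File "<string>", line 9, in <module>
    q=proj(WW,[np.r_[B+50*bx-45*by,75]])[0].astype(int); r=rect(ww,WW,(q[1],q[0]),75,170); print(q,r[0],r[1],r[2]); R.append(proj(WW,np.c_[r[3],np.full(4,75)]));
                                                           ~~~~^^^^^^^^^^^^^^^^^^^^^^^^^^
  File "rect.py", line 5, in rect
    k=l[y-3:y+4,x-3:x+4]; k=np.bincount(k[k>0]).argmax()
                            ~~~~~~~~~~~~~~~~~~~~~~~~~~^^
ValueError: attempt to get argmax of an empty sequence
```

Emit:
jog_arm --series '[[[0.7, 0, 0, 0, 0], [0.7, 0, 0, 0, 0], [0.7, 0, 0, 0, 0], [0.7, 0, 0, 0, 0], [0.7, 0, 0, 0, 0]]]'

```text
time: 44.18
position: [462.4, 310.4, 262.0]
orientation: [3.126, 0.317, -0.0]
force: [-0.8, -0.3, -0.2]
grip_width: 42.9
gripper_force: 0.0
```

Emit:
jog_arm --series '[[[0, 0, 0, 0, 0], [0, 0, 0, 0, 0], [0, 0, 0, 0, 0], [0, 0, 0, 0, 0], [0, 0, 0, 0, 0]]]'

```text
time: 44.6
position: [461.0, 310.3, 262.5]
orientation: [-3.125, -0.318, -0.0]
force: [-1.2, 0.6, -1.4]
grip_width: 42.9
gripper_force: 0.0
```

```bash
cat > m.py <<'E'
from pose import *
from rect import *
import sys
n=int(sys.argv[1]); np.save(f'w{n}.npy',dict(o),allow_pickle=True); w=get_image('wrist')[:,:,::-1].copy();cv2.imwrite(f'pics/w{n}.png',w)
B=np.array([498,317.9]);t=np.radians(11.6);bx=np.array([np.cos(t),np.sin(t)]);by=np.array([-bx[1],bx[0]])
R=[]
for k in sys.argv[1:]:
    WW=cam('wrist',np.load(f'w{k}.npy',allow_pickle=True).item()); ww=cv2.imread(f'pics/w{k}.png')
    q=proj(WW,[np.r_[B+45*bx-45*by,75]])[0].astype(int); r=rect(ww,WW,(q[1],q[0]),75,170); print(q,r[0],r[1],r[2]); R.append((WW,proj(WW,np.c_[r[3],np.full(4,75)]),r[3]))
if len(R)>1:
  for a,X in zip(R[0][1],R[0][2]):
    k=np.argmin(np.linalg.norm(R[1][2]-X,axis=1)); print(a.round(1),R[1][1][k].round(1),tri(R[0][0],a,R[1][0],R[1][1][k])[0].round(1))
E
python3 m.py 23
```

```text
yaw 11.6 [461.  310.3 262.5] [-1.2  0.6 -1.4] 44.6
[303  76] [497.71045 319.08215] 11.393742 [114.  134.4 115.2 134.4]
```

Emit:
jog_arm --series '[[[0, 0.6, -0.2, 0, 0], [0, 0.6, -0.2, 0, 0], [0, 0.6, -0.2, 0, 0], [0, 0.6, -0.2, 0, 0], [0, 0.6, -0.2, 0, 0]]]'

```text
time: 45.07
position: [476.4, 236.1, 287.7]
orientation: [-3.125, -0.318, -0.0]
force: [0.4, -0.2, -0.1]
grip_width: 42.8
gripper_force: 0.0
```

Emit:
jog_arm --series '[[[0, 0, 0, 0, 0], [0, 0, 0, 0, 0], [0, 0, 0, 0, 0], [0, 0, 0, 0, 0], [0, 0, 0, 0, 0]]]'

```text
time: 45.48
position: [476.3, 237.4, 287.0]
orientation: [-3.125, -0.318, 0.001]
force: [-0.3, -0.2, -0.1]
grip_width: 43.1
gripper_force: 0.0
```

```bash
python3 m.py 24 23
```

```text
yaw 11.64 [476.3 237.4 287. ] [-0.3 -0.2 -0.1] 45.4833
[230  76] [497.86313 319.33606] 11.39304 [115.6 133.1 115.6 136.3]
[303  76] [497.71097 319.0819 ] 11.393788 [114.  134.4 115.2 134.4]
[143.7 178.4] [204.9 184. ] [421.4 361.1  79.4]
[242.3 176.7] [308.4 184. ] [443.2 249.5  72.7]
[240.8  54.3] [316.5  51.9] [575.1 275.9  75.2]
[129.1  52.7] [197.3  51.9] [552.4 388.6  76.9]
```

Emit:
jog_arm --series '[[[0.3, -0.6, 0.3, 0, -1], [0.3, -0.6, 0.3, 0, -1], [0.3, -0.6, 0.3, 0, -1], [0.3, -0.6, 0.3, 0, -1], [0.3, -0.6, 0.3, 0, -1]]]'

```text
time: 45.95
position: [498.2, 318.9, 249.2]
orientation: [3.125, 0.318, -0.0]
force: [0.0, -0.1, 0.4]
grip_width: 0.3
gripper_force: 0.0
```

Emit:
jog_arm --series '[[[0, 0, 0.9, 0, -1], [0, 0, 0.9, 0, -1], [0, 0, 0.9, 0, -1], [0, 0, 0.9, 0, -1], [0, 0, 0.9, 0, -1]]]'

```text
time: 46.37
position: [498.0, 318.1, 136.0]
orientation: [-3.125, -0.318, 0.0]
force: [0.3, 0.4, 0.2]
grip_width: -0.2
gripper_force: 0.0
```

Emit:
jog_arm --series '[[[0, 0, 0.2, 0, -1], [0, 0, 0.2, 0, -1], [0, 0, 0, 0, -1], [0, 0, 0, 0, -1], [0, 0, 0, 0, -1]]]'

```text
time: 46.78
position: [498.9, 318.0, 128.6]
orientation: [-3.125, -0.317, -0.003]
force: [-1.4, -0.2, 0.0]
grip_width: 0.3
gripper_force: 0.0
```

Emit:
jog_arm --series '[[[0, 0, 0.15, 0, -1], [0, 0, 0.15, 0, -1], [0, 0, 0, 0, -1], [0, 0, 0, 0, -1], [0, 0, 0, 0, -1]]]'

```text
time: 47.2
position: [498.3, 317.8, 119.8]
orientation: [3.126, 0.317, 0.0]
force: [0.3, -0.5, 0.5]
grip_width: 0.2
gripper_force: 0.0
```

Emit:
jog_arm --series '[[[0, 0, 0.15, 0, -1], [0, 0, 0.15, 0, -1], [0, 0, 0, 0, -1], [0, 0, 0, 0, -1], [0, 0, 0, 0, -1]]]'

```text
time: 47.62
position: [498.3, 317.8, 112.2]
orientation: [-3.126, -0.317, 0.0]
force: [-0.0, -0.5, -0.3]
grip_width: 0.1
gripper_force: 0.0
```

Emit:
jog_arm --series '[[[0, 0, 0.1, 0, -1], [0, 0, 0.1, 0, -1], [0, 0, 0, 0, -1], [0, 0, 0, 0, -1], [0, 0, 0, 0, -1]]]'

```text
time: 48.03
position: [498.3, 317.7, 107.2]
orientation: [3.125, 0.317, -0.0]
force: [1.0, -0.0, 0.2]
grip_width: -0.3
gripper_force: 0.0
```

Emit:
jog_arm --series '[[[0, 0, 0.08, 0, -1], [0, 0, 0, 0, -1], [0, 0, 0, 0, -1], [0, 0, 0, 0, -1], [0, 0, 0, 0, -1]]]'

```text
time: 48.45
position: [498.7, 318.1, 105.8]
orientation: [-3.125, -0.317, -0.002]
force: [0.0, 1.5, 5.8]
grip_width: 0.2
gripper_force: 2.7
```

Emit:
jog_arm --series '[[[0, 0, 0.08, 0, -1], [0, 0, 0, 0, -1], [0, 0, 0, 0, -1], [0, 0, 0, 0, -1], [0, 0, 0, 0, -1]]]'

```text
time: 48.87
position: [498.6, 318.1, 103.7]
orientation: [-3.125, -0.317, -0.002]
force: [-0.8, 1.7, 5.7]
grip_width: -0.1
gripper_force: 3.1
```

Emit:
jog_arm --series '[[[0, 0, 0.08, 0, -1], [0, 0, 0, 0, -1], [0, 0, 0, 0, -1], [0, 0, 0, 0, -1], [0, 0, 0, 0, -1]]]'

```text
time: 49.28
position: [498.6, 318.1, 103.7]
orientation: [-3.125, -0.317, -0.003]
force: [-6.4, -1.4, 20.9]
grip_width: 0.2
gripper_force: 10.4
```

Emit:
jog_arm --series '[[[0, 0, 0.05, 0, -1], [0, 0, 0, 0, -1], [0, 0, 0, 0, -1], [0, 0, 0, 0, -1], [0, 0, 0, 0, -1]]]'

```text
time: 49.7
position: [498.7, 318.2, 103.6]
orientation: [-3.125, -0.318, -0.004]
force: [-10.4, -3.4, 29.6]
grip_width: -0.0
gripper_force: 15.1
```

Emit:
jog_arm --series '[[[0, 0, -0.3, 0, -1], [0, 0, -0.8, 0, -1], [0, 0, -1, 0, -1], [0, 0, -1, 0, -1], [0, 0, -1, 0, -1]]]'

```text
time: 50.12
position: [497.9, 317.4, 203.0]
orientation: [3.125, 0.317, -0.003]
force: [0.3, -0.1, 0.1]
grip_width: -0.0
gripper_force: 0.0
```

Emit:
jog_arm --series '[[[-0.4, 0, -1, 0, -1], [-0.4, 0, -1, 0, -1], [-0.4, 0, 0, 0, -1], [-0.3, 0, 0, 0, -1], [0, 0, 0, 0, -1]]]'

```text
time: 50.53
position: [460.3, 310.0, 251.9]
orientation: [3.125, 0.318, -0.003]
force: [-1.1, 1.1, 0.6]
grip_width: -0.1
gripper_force: 0.0
```

Emit:
jog_arm --series '[[[0, 0, 0, 0, -1], [0, 0, 0, 0, -1], [0, 0, 0, 0, -1], [0, 0, 0, 0, -1], [0, 0, 0, 0, -1]]]'

```text
time: 50.95
position: [461.7, 310.2, 252.1]
orientation: [3.125, 0.317, -0.001]
force: [0.2, -0.3, 0.7]
grip_width: -0.4
gripper_force: 0.0
```

```bash
python3 m.py 25 24; python3 -c "
from lip import *
print(lip(cv2.imread('pics/s15.png')))
a=get_image('scene')[:,:,::-1].copy(); print(lip(a),lip(cv2.imread('pics/s3.png')))"
```

```text
yaw 11.58 [461.7 310.2 252.1] [ 0.2 -0.3  0.7] 50.95
[304  76] [498.74628 318.43182] 11.202289 [112.7 132.1 114.4 133.5]
[230  76] [497.86295 319.33685] 11.393097 [115.6 133.1 115.6 136.3]
[204.3 186. ] [143.7 178.4] [423.9 359.8  83.5]
[309.7 186. ] [242.3 176.7] [443.9 249.6  72.1]
[318.8  52.3] [240.8  54.3] [574.6 275.7  77.8]
[196.6  50.8] [129.1  52.7] [552.7 385.6  84.8]
[[111, 236], [114, 266], [202, 226], [205, 255]]
[[111, 236], [115, 266], [202, 226], [205, 254]] [[114, 265], [115, 245], [176, 229], [203, 226], [205, 255]]
```

```bash
python3 -c "
from plant import *
print(finish_job())"
```

```text
the job is handed in; nothing more can be done
None
```

The job is handed in at about 51 s of the 72 s; the hand-in gave no verdict. All four keycaps were seen in the box. The tray is back flat on the mat, its corners within about a pixel of where it started. The lid was pressed to a firm stop at about 30 N, but I could not measure from the pictures that it sits level and flush.

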